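Swap the object cell in a kaleidoscope's push-push bay

TASK

The leaning bay of the kaleidoscope holds the blue object cell on a push-push catch: press the blue cell to make it pop out, take it out and stand it in the rack's empty slot. Then slide the violet cell from the rack into the bay and press it in until the catch holds it, and let go. Do not drop a cell or tip it over, and leave the green cell and the fittings on the felt pad where they are.

Things in the scene. Friction and masses are not known exactly. Their poses are not given: they have to be found in the camera images.
- stand: the kaleidoscope, fixed: black foot 200 x 120 x 14 mm, brass barrel 66 mm thick, and at the barrel's low end a black cell bay whose slot leans 30 degrees from vertical, square to the barrel. Origin on the bench below the bay's seat, z up. Barrel rises along +x to 0.22 m high; the slot opens up and towards -x. A brass catch case stands 14 mm out of the bay's +y side, below the mouth
- bay_seat (a point): centre of the sprung ejector's top face, on which a cell's underside rests; moves with the ejector. z: out along the slot (30 degrees from vertical, the way cells go out and in), x: a cell's thickness, y: its width, level. When caught it is 60 mm above the stand's origin. A caught cell's shoulders stand 4 mm out of the mouth, its tab 50 mm
- bay_mouth (a point): centre of the bay's mouth, fixed, 80 mm out along the slot from the caught seat (60 mm from the popped-out seat); axes as the stand's (not leaning). The slot inside is 23 mm (cell thickness) by 82 mm (cell width); its aluminium lips flare over the last 12 mm to about 35 by 94 mm
- ejector (a joint): ejector depth along the slot, m: 0 caught (the start; to 2 mm), -0.020 popped out, 0.012 stop. Spring 5 N popped out, 8 N caught, 9 N at the stop; rubbing in the slot can double the push. Pressing 9 to 12 mm beyond caught and easing back switches it: popped out becomes caught, caught pops out at 0.2 m/s, the cell then loose, 20 mm higher. While caught, claws in the notches hold the cell
- cell_blue: cartridge, blue frame, round glass window in both faces: 20 mm thick (x), 76 wide (y), 130 tall (z), 150 g. Origin: centre of its underside, z to the tab. 84 to 130 mm up is a grip tab 44 x 20 mm; 10 to 24 mm up a 7 mm deep notch in each narrow edge; foot's lowest 5 mm is 14 x 70. Same both ways round. Starts caught in the bay, axes as bay_seat
- cell_violet: cartridge, violet frame, round glass window in both faces: 20 mm thick (x), 76 wide (y), 130 tall (z), 150 g. Origin: centre of its underside, z to the tab. 84 to 130 mm up is a grip tab 44 x 20 mm; 10 to 24 mm up a 7 mm deep notch in each narrow edge; foot's lowest 5 mm is 14 x 70. Same both ways round. Starts in the rack's middle or -x slot
- cell_green: cartridge, green frame, round glass window in both faces: 20 mm thick (x), 76 wide (y), 130 tall (z), 150 g. Origin: centre of its underside, z to the tab. 84 to 130 mm up is a grip tab 44 x 20 mm; 10 to 24 mm up a 7 mm deep notch in each narrow edge; foot's lowest 5 mm is 14 x 70. Same both ways round. Spare, in the other of those slots; leave it
- rack: fixed oak rack 152 (x) x 108 (y) x 54 mm with three slots at x = -48, 0 and +48 mm, each 28 mm wide (x) and 88 mm long (y), floor 8 mm above the bench; ribs between rise to 54 mm, side walls to 38 mm. Origin: centre of its underside, z up. Cells stand in it with their x along the rack's x. It is left or right of the kaleidoscope
- free_slot (a point): centre of the floor of the slot that is empty at the start, at the rack's +x end; axes as the rack's
- eyepiece: bystander: brass bayonet-mount eyepiece, 84 mm across its flange, 66 mm tall, loose on the felt pad; origin at the centre of its underside
- end_wheel: bystander: chrome spoked end wheel, 100 mm across, 20 mm high at its hub, lying loose on the felt pad; origin at the centre of its underside
- spacer_ring: bystander: smoked acrylic spacer ring, 60 mm across, 16 mm high, on the felt pad; origin at the centre of its underside
- sphere_center (a point): bystander: centre of a violet glass sphere 58 mm across that rests loose on the spacer ring
There are look-alikes about, which are no part of the job. Leave any orange or red look-alike of the cell_violet alone.

How it is judged:
By the outcome, as a careful person would: the job done as asked, in the order asked, and still so for the second after the job is handed in, with the robot touching nothing.
It also fails if it takes over 59 s, if anything falls off the work surface, if the arm or the gripper's body presses on something with over 40 N, if the wrist force passes 120 N, or if a joint passes its speed limit or range.

ROBOT

A 6-joint arm with a two-finger parallel gripper is mounted at the origin on the work surface. World frame = base frame: x ahead of the robot, y to its left, z up, the work surface at z = 0. Lengths are in m, angles in rad, forces in N, time in s.
With the tool pointing down it reaches from about 0.35 to 0.775 m from the base axis. Payload 5.5 kg.
Tool frame: the origin (TCP) lies on the centre line of the jaws, within the pads' length; the fingertips stand 11 mm ahead of it and the grasp point (between the pads) lies 8 mm behind it; z points along the fingers, y is the direction in which the jaws open and shut (so a half turn about z gives the same grasp; the last joint's range is limited). The gripper opens to 85 mm and grips with 20 to 120 N. Pads are 22 mm wide; open, the fingers measure 114 mm over their backs; the gripper's body (76 mm by 85 mm) begins 54 mm behind the grasp point. The pads swing forward as they close: fully open they stand 13 mm farther back than shut.
Start: joints at [-1.308, 0.313, 0.046, 1.304, 0, 1.431], TCP at [0.225, -0.529, 0.242] pointing down, gripper open.
Joint ranges: [-2.76, 2.76], [-0.86, 1.69], [-1.03, 1.26], [-2.2, 2.34], [-1.47, 1.5], [-3.14, 3.14]. Speed limits (rad/s): [2.57, 2.57, 3.14, 3.14, 3.14, 3.14].

INTERFACE

Orientations are given as a unit quaternion [w, x, y, z].
In Python, from workcell import env, imaging, order gives the robot as it stands. The module is installed in compiled form; this text tells all that it offers.
- The arm moves only by the tool move_arm, never from a script. Its argument "deltas" is one flat list of numbers, 7 for each row, row after row: the gripper's target within -1 to 1 (shut at 1, half-way at 0, fully open at -1), then the shift along the tool's x, y, z in m, then the turn, a rotation vector about the tool's x, y, z in degrees. In form: [jaw, tx, ty, tz, ax, ay, az, jaw, tx, ty, tz, ax, ay, az, ...]. A call has 1 to 10 rows; each row shifts and turns the commanded pose from where the row before left it, along the tool's axes as they then stand; what a row does not reach is not made up. A row lasts 1/8 s, in which the tool goes at most 62.5 mm and 10.7 degrees, less where a joint would pass 70% of its speed; a pose out of reach is approached as far as the arm can. A call is refused whole if a number of a shift passes 0.0625 or a number of a turn 10.7, either way. A call with a gripper value outside its range is refused whole. The fingers move at their own pace and stop on an object; "squeeze" is the grip in N (left out, the last holds). Time passes only in rows, so rows that do not move let the fingers close. It gives the time, the measured TCP pose, the force and the opening at its end, in the units of the state.
- env.get_state(): the state, without advancing time (a new reading comes with each control period).
- imaging.read_camera(name): name is "side" or "top"; returns a dict with "img" (400x640x3 uint8, red, green, blue), "z_map" (400x640 float32, m along the optical axis (not along the pixel's ray), 0 where there is no reading), "fx", "fy", "cx", "cy" (pixels), "dist" ([k1, k2, p1, p2, k3] as OpenCV has them; the pictures are not rectified), "rvec" (rotation vector, rad) and "tvec" (3), from world to camera coordinates, as OpenCV has them. Camera axes: x right, y down, z forward; pixel columns grow to the right and rows downward; lengths in m; the calibration is good to about 2 mm. A picture is of the moment at which its call begins.
- order.hand_in(): hands the job in, once; it reports no verdict.
Trained networks look in a picture, given as the dict that the camera call returned (one of the last four; its "shot" number tells which), for a name from the list of things; names that differ only in an ending like _2 or _b are one class to them, and where a whole thing is asked for, a point or a joint stands for the part that bears it (a point fixed in the world has none). Each returns a list of dicts, best first, with "confidence" (0 to 1); they miss things now and then, are a little off and sometimes report something else, mostly with a low value. They report only what shows in the picture. A call takes as long as a camera call. They do not tell look-alikes from the thing itself.
- imaging.recognise(picture, thing): "centre" ([column, row] in pixels, amid what is visible of it).
- imaging.cut_out(picture, thing): "mask" (400x640 bool, what is visible of it) and "centre" ([column, row] in pixels, amid what is visible of it).
The state is a dict: "clock": time; "joint_pos": joint angles; "qvel": joint speeds; "tau": joint torques, N m; "tcp_pos": TCP position; "orientation": TCP orientation; "wrist_force": force on the tool from outside, world axes, zero at the start; "ft_torque": the same for the moment, N m; "finger_gap": finger opening in m.
Only numpy, scipy, OpenCV 4.12 (cv2) and the standard library are available. Lean on these libraries where they do the work, as an engineer would, in place of code of your own. Each camera call takes 0.05 s, during which the arm holds its last target.

## Working session

There is one attempt and no reset: what is moved stays moved. The work goes in short steps, Python scripts to look and compute and a tool call to move; the robot and the scene stay as the last step left them, time stands still between calls to the robot, and variables do not carry over. Pictures are saved under pics/ and viewed, and the job is handed in when it is done.

Besides the shell and the picture viewer there is one more tool, called by a JSON object that holds its "fn" and its "kwargs", one argument or row to a line. move_arm: Moves the arm, as the interface text tells. Its arguments: {"type":"object","properties":{"deltas":{"type":"array"},"squeeze":{"type":"number"}},"required":["deltas"]}

```bash
mkdir -p pics
cat > h.py <<'E'
import numpy as np, cv2
from workcell import env, imaging, order
from scipy.spatial.transform import Rotation as R
def shot(n,save=None):
    p=imaging.read_camera(n)
    if save: cv2.imwrite('pics/'+save,p['img'][:,:,::-1])
    return p
def cam(p):
    K=np.array([[p['fx'],0,p['cx']],[0,p['fy'],p['cy']],[0,0,1.]])
    return K,np.array(p['dist']),np.array(p['rvec'],float),np.array(p['tvec'],float)
def pts(p,mask):
    K,d,rv,tv=cam(p); v,u=np.nonzero(mask&(p['z_map']>0)); z=p['z_map'][v,u]
    n=cv2.undistortPoints(np.stack([u,v],1).astype(float).reshape(-1,1,2),K,d).reshape(-1,2)
    c=np.c_[n*z[:,None],z]; Rm=cv2.Rodrigues(rv)[0]
    return (c-tv.ravel())@Rm, np.c_[u,v]
def proj(p,X):
    K,d,rv,tv=cam(p); return cv2.projectPoints(np.asarray(X,float).reshape(-1,1,3),rv,tv,K,d)[0].reshape(-1,2)
E
python3 - <<'E'
from h import *
print(env.get_state())
for n in('side','top'):
    p=shot(n,n+'0.png'); K,d,rv,tv=cam(p); Rm=cv2.Rodrigues(rv)[0]
    print(n,'campos',-Rm.T@tv.ravel(),'fwd',Rm[2])
    for t in ['stand','cell_blue','cell_violet','cell_green','rack','eyepiece','end_wheel','spacer_ring','bay_seat','ejector']:
        for r in imaging.cut_out(p,t)[:3]:
            P,_=pts(p,r['mask']); print(t,round(r['confidence'],2),np.round(r['centre']),len(P),np.round(np.median(P,0),3) if len(P) else '',np.round(np.percentile(P,[2,98],axis=0),3).tolist() if len(P) else '')
E
```

```text
{'clock': 0.0, 'joint_pos': array([-1.30759959e+00,  3.13983249e-01,  4.49614657e-02,  1.30357924e+00,
        1.28820683e-05,  1.43121018e+00]), 'qvel': array([ 2.53640301e-05,  4.39798930e-04, -2.99017905e-05,  9.04655556e-04,
        1.00522388e-04,  8.91295499e-04]), 'tau': array([ 1.92455809e-03, -4.80619597e+01,  2.98537105e+01,  1.93099579e-02,
       -2.61131754e-05,  1.08439525e-05]), 'tcp_pos': array([ 0.22526163, -0.52850595,  0.24141144]), 'orientation': array([-9.01021612e-04,  9.79788795e-01,  2.00032757e-01, -4.93055704e-05]), 'wrist_force': array([0.48140149, 0.00266213, 0.58526742]), 'ft_torque': array([-0.01242253, -0.04772035, -0.0072301 ]), 'finger_gap': 0.08521769537256461}
side campos [0.13192407 0.70508417 0.5623097 ] fwd [ 0.4169865  -0.74770601 -0.51677653]
stand 0.67 [318. 200.] 5693 [0.537 0.017 0.086] [[0.454, -0.064, 0.002], [0.645, 0.066, 0.205]]
cell_blue 0.71 [320. 200.] 5511 [0.536 0.017 0.087] [[0.455, -0.06, 0.005], [0.644, 0.065, 0.206]]
cell_blue 0.58 [281. 166.] 412 [0.641 0.031 0.153] [[0.622, -0.014, 0.13], [0.664, 0.051, 0.176]]
cell_violet 0.
[... 1192 characters left out ...]
cell_violet 0.58 [404. 226.] 540 [ 0.423 -0.144  0.087] [[0.398, -0.192, 0.001], [0.447, -0.114, 0.133]]
cell_green 0.64 [462. 180.] 552 [ 0.512 -0.268  0.099] [[0.506, -0.315, 0.018], [0.526, -0.242, 0.141]]
rack 0.82 [449. 173.] 2447 [ 0.535 -0.264  0.05 ] [[0.441, -0.327, 0.002], [0.591, -0.224, 0.058]]
eyepiece 0.75 [199. 208.] 1039 [0.478 0.301 0.058] [[0.443, 0.27, 0.032], [0.518, 0.346, 0.074]]
end_wheel 0.69 [450. 173.] 2312 [ 0.539 -0.266  0.052] [[0.441, -0.329, 0.006], [0.589, -0.224, 0.059]]
end_wheel 0.61 [230. 168.] 860 [0.573 0.244 0.015] [[0.526, 0.196, 0.005], [0.618, 0.289, 0.027]]
ejector 0.2 [231. 168.] 947 [0.57  0.24  0.015] [[0.525, 0.196, 0.004], [0.618, 0.29, 0.027]]
```

View pics/side0.png

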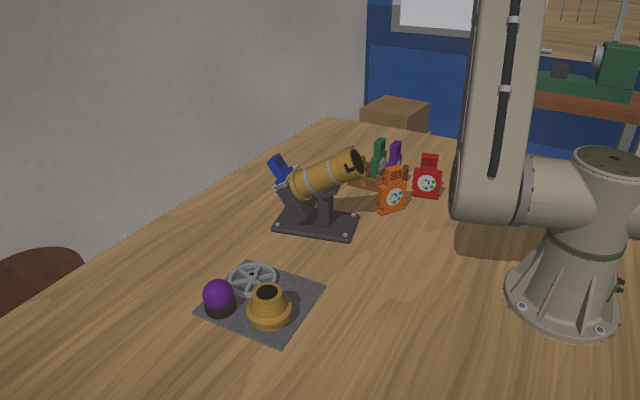

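View pics/top0.png

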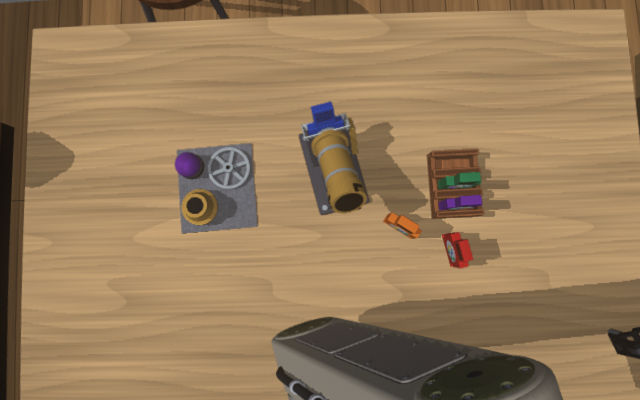

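```bash
cat > look.py <<'E'
from h import *
import sys
def crop(p,box,f,name):
    x0,y0,x1,y1=box
    c=cv2.resize(p['img'][y0:y1,x0:x1,::-1],None,fx=f,fy=f,interpolation=cv2.INTER_CUBIC); return c
E
python3 - <<'E'
from look import *
s=shot('side');t=shot('top')
a=crop(s,(250,120,450,250),4,'');cv2.imwrite('pics/s1.png',a)
b=crop(t,(290,90,490,230),4,'');cv2.imwrite('pics/t1.png',b)
import pickle; pickle.dump((s,t),open('p0.pkl','wb'))
E
```

```text
(no output)
```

View pics/s1.png

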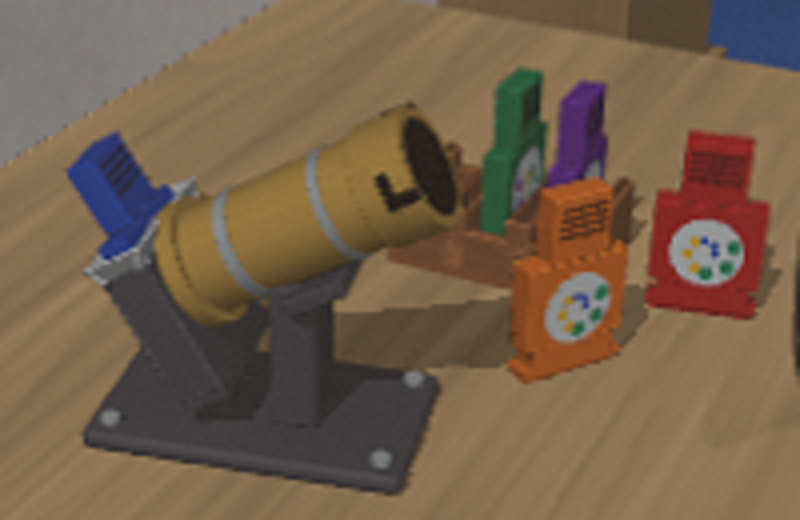

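View pics/t1.png

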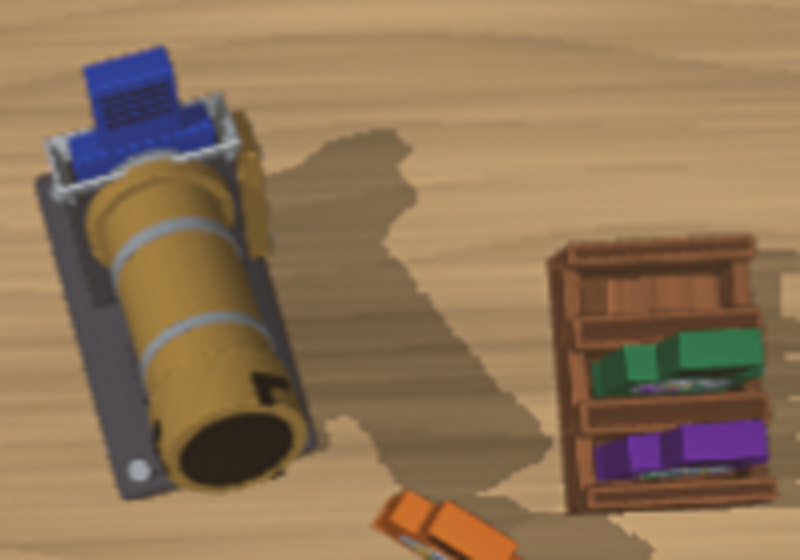

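```bash
cat > fit.py <<'E'
from h import *
import pickle
from scipy.optimize import least_squares
s,t=pickle.load(open('p0.pkl','rb'))
def sdf(P,lo,hi):
    c=(np.array(lo)+hi)/2;h=(np.array(hi)-lo)/2
    q=np.abs(P-c)-h
    return np.linalg.norm(np.maximum(q,0),axis=1)+np.minimum(q.max(1),0)
def cell(P): # local
    return np.minimum(sdf(P,[-.01,-.038,.005],[.01,.038,.084]),sdf(P,[-.01,-.022,.084],[.01,.022,.13]))
def hsv(p): return cv2.cvtColor(p['img'],cv2.COLOR_RGB2HSV)
def box(m,b): 
    o=np.zeros_like(m);o[b[1]:b[3],b[0]:b[2]]=m[b[1]:b[3],b[0]:b[2]];return o
def seg(p,h0,h1,b,smin=110):
    H=hsv(p);m=(H[...,0]>=h0)&(H[...,0]<=h1)&(H[...,1]>smin)
    m=box(m,b); return cv2.erode(m.astype(np.uint8),np.ones((2,2)))>0
E
python3 - <<'E'
from fit import *
A,_=pts(s,seg(s,105,128,(260,145,305,190)));B,_=pts(t,seg(t,105,128,(295,95,355,140)))
print(len(A),len(B))
def T(v,z0=.06):
    Rw=R.from_euler('z',v[2])*R.from_euler('y',-np.pi/6)
    return Rw,np.array([v[0],v[1],z0])
def res(v,Ps):
    Rw,o=T(v); return np.concatenate([cell(Rw.inv().apply(P-np.r_[0,0,0]-o)) for P in Ps])
for nm,Ps in(('side',[A]),('top',[B]),('both',[A,B])):
    r=least_squares(res,[.59,.01,np.pi+.25],args=(Ps,),loss='soft_l1',f_scale=.002)
    print(nm,r.x,np.degrees(r.x[2]),np.sqrt(np.mean(res(r.x,Ps)**2)), np.abs(res(r.x,Ps)).mean())
# foot
D=[]
for p,b in((s,(265,195,365,245)),(t,(290,120,380,220))):
    H=hsv(p);m=box((H[...,2]<95)&(H[...,1]<90),b);P,_=pts(p,m);P=P[(P[:,2]>.009)&(P[:,2]<.02)];D.append(P);print(len(P),np.median(P[:,2]))
    print(cv2.minAreaRect(P[:,:2].astype(np.float32)))
# rack
for p,b in((s,(340,140,440,210)),(t,(420,140,495,225))):
    for c in imaging.cut_out(shot('top'),'rack')[:1] if p is t else []:
        P,_=pts(p,c['mask']); Q=P[(P[:,2]>.046)&(P[:,2]<.062)]; print('rack',len(Q),np.median(Q[:,2]),cv2.minAreaRect(Q[:,:2].astype(np.float32)))
        Q=P[(P[:,2]>.03)]; print(cv2.minAreaRect(Q[:,:2].astype(np.float32)))
def resv(v,Ps):
    Rw=R.from_euler('z',v[2]); return np.concatenate([cell(Rw.inv().apply(P-[v[0],v[1],.008])) for P in Ps])
for nm,h0,h1,bs,bt,x0 in(('violet',126,150,(383,135,405,180),(430,192,490,215),[.465,-.27,0]),('green',60,95,(366,130,388,180),(430,168,490,192),[.513,-.27,0])):
    A,_=pts(s,seg(s,h0,h1,bs,90));B,_=pts(t,seg(t,h0,h1,bt,90));print(len(A),len(B))
    for k,Ps in(('s',[A]),('t',[B]),('b',[A,B])):
        r=least_squares(resv,x0,args=(Ps,),loss='soft_l1',f_scale=.002);print(nm,k,r.x,np.degrees(r.x[2]),np.abs(resv(r.x,Ps)).mean())
E
```

```text
261 468
side [0.59790608 0.0056756  3.37337777] 193.28030899316423 0.00103382723701958 0.0008244903031295909
top [0.60070287 0.00830267 3.37840195] 193.56817301492387 0.0014037363647028515 0.0011263646556625554
both [0.60048971 0.00552622 3.38914985] 194.18398265107135 0.0015905127330247642 0.0012990545995952554
1557 0.013586591684434915
((0.5603280663490295, -0.0006002411246299744), (0.2002469301223755, 0.12252529710531235), 14.016852378845215)
869 0.014228533431030897
((0.5644645690917969, -0.0021297335624694824), (0.19782881438732147, 0.11727902293205261), 13.677850723266602)
rack 1294 0.05450147022955517 ((0.5161714553833008, -0.2776494324207306), (0.1526763141155243, 0.10676045715808868), 1.552714467048645)
((0.5160914063453674, -0.27827712893486023), (0.15248934924602509, 0.10842298716306686), 1.2868258953094482)
183 369
violet s [ 0.46690092 -0.27969443  0.02373822] 1.3600999359085846 0.0009207642496816395
violet t [ 0.46898257 -0.27986117  0.03456214] 1.980264655216368 0.0010844242009205888
violet b [ 0.46739857 -0.27982095  0.0148163 ] 0.8489113388447226 0.0011251307589802736
214 303
green s [ 0.51484896 -0.28061899 -0.01903539] -1.0906473091978053 0.0012137104384674397
green t [ 0.51732933 -0.28079992 -0.00153178] -0.08776475350999374 0.0010963228635200546
green b [ 0.51504189 -0.28074643 -0.01985752] -1.1377523525107578 0.001191321479228475
```

```bash
cat > plan.py <<'E'
from h import *
SX,SY,SYAW=.5993,.007,np.radians(193.8)
OUT=R.from_euler('z',SYAW).apply([-.5,0,np.sqrt(.75)])
SEAT=np.array([SX,SY,.06])
def tool(yawdeg,tiltdeg):
    # tool down at yaw, tilted so that fingers point back (-x tool horizontal), wrist outward by tilt
    return R.from_euler('z',yawdeg,degrees=True)*R.from_euler('x',180,degrees=True)*R.from_euler('y',-tiltdeg*-1,degrees=True)
def state():
    s=env.get_state();q=s['orientation'];return np.array(s['tcp_pos']),R.from_quat([q[1],q[2],q[3],q[0]]),s
def plan(wps,start=None):
    """wps: list of (pos,Rot,nrows,jaw). prints rows"""
    p,r,_=state() if start is None else (*start,0)
    out=[]
    for (tp,tr,n,j) in wps:
        p0,r0=p,r; rv=(r0.inv()*tr).as_rotvec()
        for i in range(1,n+1):
            q=p0+(np.array(tp)-p0)*i/n; rr=r0*R.from_rotvec(rv*i/n)
            d=np.round(r.inv().apply(q-p),4); a=np.round(np.degrees((r.inv()*rr).as_rotvec()),1)
            out.append([j,*d,*a]); p=p+r.apply(d); r=r*R.from_rotvec(np.radians(a))
    o=np.array(out)
    print('rows',len(o),'max shift',np.abs(o[:,1:4]).max(),'max rot',np.abs(o[:,4:]).max())
    for k in range(0,len(o),10): print('['+', '.join('%g'%(x+0) for x in o[k:k+10].ravel())+']')
    print('end',np.round(p,4),np.round(r.as_matrix()[:,2],3)); return p,r
E
python3 - <<'E'
from plan import *
r=tool(13.8,30);print(r.as_matrix(),OUT)
p,r0,s=state();print(r0.as_matrix())
plan([([.30,-.45,.31],r0,2,1),([.66,-.10,.34],tool(13.8,0),9,1),(SEAT+.190*OUT,tool(13.8,30),4,1)])
E
```

```text
[[ 8.41026957e-01  2.38533458e-01  4.85567140e-01]
 [ 2.06576034e-01 -9.71134280e-01  1.19266729e-01]
 [ 5.00000000e-01  1.17961196e-16 -8.66025404e-01]] [0.48556714 0.11926673 0.8660254 ]
[[ 9.19973257e-01  3.91981129e-01  3.23650921e-05]
 [ 3.91981130e-01 -9.19973252e-01 -9.51062289e-05]
 [-7.50482791e-06  1.00181693e-04 -9.99999995e-01]]
rows 15 max shift 0.052 max rot 7.5
[1, 0.0498, -0.0217, -0.0338, 0, 0, 0, 1, 0.0498, -0.0217, -0.0339, 0, 0, 0, 1, 0.052, -0.0201, -0.0033, 0, 0, 1, 1, 0.0517, -0.021, -0.0034, 0, 0, 1.1, 1, 0.0513, -0.022, -0.0033, 0, 0, 1, 1, 0.0509, -0.0229, -0.0033, 0, 0, 1, 1, 0.0505, -0.0238, -0.0034, 0, 0, 1.1, 1, 0.05, -0.0247, -0.0033, 0, 0, 1, 1, 0.0495, -0.0256, -0.0033, 0, 0, 1, 1, 0.0491, -0.0265, -0.0034, 0, 0, 1]
[1, 0.0487, -0.0273, -0.0033, 0, 0, 1.1, 1, 0.0154, -0.0296, 0.0289, 0, 7.5, 0, 1, 0.0115, -0.0296, 0.0306, 0, 7.5, 0, 1, 0.0073, -0.0296, 0.0318, 0, 7.5, 0, 1, 0.0032, -0.0296, 0.0326, 0, 7.5, 0]
end [0.6916 0.0296 0.2245] [ 0.486  0.119 -0.866]
```

```bash
sed -i "s/-tiltdeg\*-1/-tiltdeg/" plan.py
python3 - <<'E'
from plan import *
print(tool(13.8,30).as_matrix())
p,r0,s=state()
plan([([.30,-.45,.31],r0,2,1),([.66,-.10,.34],tool(13.8,0),8,1),(SEAT+.190*OUT,tool(13.8,30),4,1)])
E
```

```text
[[ 8.41026957e-01  2.38533458e-01 -4.85567140e-01]
 [ 2.06576034e-01 -9.71134280e-01 -1.19266729e-01]
 [-5.00000000e-01  1.17961196e-16 -8.66025404e-01]]
rows 14 max shift 0.0585 max rot 7.5
[1, 0.0498, -0.0217, -0.0338, 0, 0, 0, 1, 0.0498, -0.0217, -0.0339, 0, 0, 0, 1, 0.0585, -0.0226, -0.0037, 0, 0, 1.2, 1, 0.0581, -0.0239, -0.0038, 0, 0, 1.1, 1, 0.0576, -0.0249, -0.0037, 0, 0, 1.2, 1, 0.0571, -0.0261, -0.0038, 0, 0, 1.1, 1, 0.0565, -0.0273, -0.0037, 0, 0, 1.2, 1, 0.056, -0.0284, -0.0038, 0, 0, 1.2, 1, 0.0553, -0.0296, -0.0037, 0, 0, 1.1, 1, 0.0548, -0.0306, -0.0038, 0, 0, 1.2]
[1, 0.0154, -0.0296, 0.0289, 0, -7.5, 0, 1, 0.019, -0.0296, 0.0266, 0, -7.5, 0, 1, 0.0223, -0.0296, 0.0239, 0, -7.5, 0, 1, 0.0253, -0.0296, 0.0207, 0, -7.5, 0]
end [0.6916 0.0296 0.2246] [-0.486 -0.119 -0.866]
```

{"fn": "move_arm", "kwargs": {
  "deltas": [1, 0.0498, -0.0217, -0.0338, 0, 0, 0, 1, 0.0498, -0.0217, -0.0339, 0, 0, 0, 1, 0.0585, -0.0226, -0.0037, 0, 0, 1.2, 1, 0.0581, -0.0239, -0.0038, 0, 0, 1.1, 1, 0.0576, -0.0249, -0.0037, 0, 0, 1.2, 1, 0.0571, -0.0261, -0.0038, 0, 0, 1.1, 1, 0.0565, -0.0273, -0.0037, 0, 0, 1.2, 1, 0.056, -0.0284, -0.0038, 0, 0, 1.2, 1, 0.0553, -0.0296, -0.0037, 0, 0, 1.1, 1, 0.0548, -0.0306, -0.0038, 0, 0, 1.2]
}}

```text
clock: 2.55
tcp_pos: [0.6574, -0.1024, 0.3385]
orientation: [0.0, 0.993, 0.12, 0.0]
wrist_force: [1.3, -0.7, 1.1]
finger_gap: -0.0001
```

{"fn": "move_arm", "kwargs": {
  "deltas": [1, 0.0154, -0.0296, 0.0289, 0, -7.5, 0, 1, 0.019, -0.0296, 0.0266, 0, -7.5, 0, 1, 0.0223, -0.0296, 0.0239, 0, -7.5, 0, 1, 0.0253, -0.0296, 0.0207, 0, -7.5, 0]
}}

```text
clock: 3.05
tcp_pos: [0.6152, 0.0223, 0.2585]
orientation: [0.025, 0.951, 0.113, -0.287]
wrist_force: [-165.0, 1.5, 70.5]
finger_gap: -0.0001
```

Run:
```python
from plan import *
p,r,s=state();print(s, r.as_matrix())
shot('side','s2.png');shot('top','t2.png'); print(env.get_state()['wrist_force'])
```

```text
{'clock': 3.05, 'joint_pos': array([-0.03280353,  1.06743699,  1.26490067,  2.33865709, -0.13017885,
        2.91120058]), 'qvel': array([ 0.46790461,  0.20263131, -0.07397001,  0.08087224, -0.10778726,
        0.60491996]), 'tau': array([ -2.26241   , -50.00267744,  74.80306149,   2.65383169,
        -0.2916106 ,  -0.67071402]), 'tcp_pos': array([0.61523736, 0.02229217, 0.25853681]), 'orientation': array([ 0.02503659,  0.95109949,  0.1126596 , -0.28651482]), 'wrist_force': array([-164.98244911,    1.53146473,   70.51361156]), 'ft_torque': array([-0.2884559 , 11.24507282, -1.31244348]), 'finger_gap': -6.197432734897429e-05} [[ 0.81043414  0.22864769 -0.53936697]
 [ 0.19995428 -0.97336197 -0.11218186]
 [-0.55064942 -0.01693272 -0.83456485]]
[ 0.87432035 -0.11827483 -0.65733163]
```

View pics/s2.png

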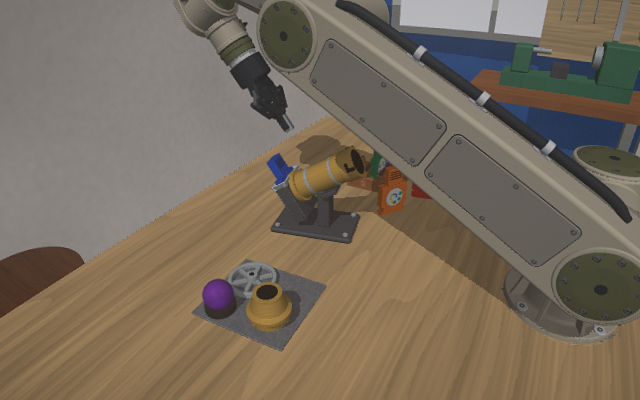

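View pics/t2.png

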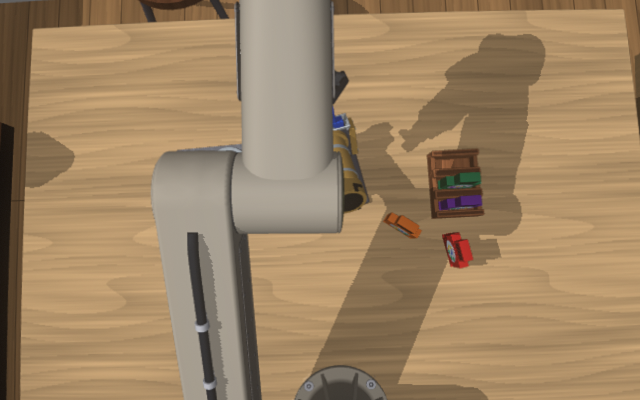

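{"fn": "move_arm", "kwargs": {
  "deltas": [1, 0, 0, -0.02, 0, 6, 0, 1, 0, 0, -0.02, 0, 6, 0]
}}

```text
clock: 3.4
tcp_pos: [0.6353, 0.0261, 0.2992]
orientation: [0.013, 0.977, 0.115, -0.179]
wrist_force: [-1.5, -0.3, 1.3]
finger_gap: -0.0002
```

```bash
cat > log.py <<'E'
from plan import *
import json
p,r,s=state()
open('log.jsonl','a').write(json.dumps({k:np.array(s[k]).tolist() for k in('clock','joint_pos','tcp_pos','orientation')})+'\n')
print(np.round(s['joint_pos'],3),np.round(p,4),np.round(s['wrist_force'],1))
E
echo '{"joint_pos":[-1.30759959,0.313983249,0.0449614657,1.30357924,0.00001,1.43121018],"tcp_pos":[0.22526163,-0.52850595,0.24141144],"orientation":[-0.000901,0.979788795,0.200032757,-0.0000493]}
{"joint_pos":[-0.03280353,1.06743699,1.26490067,2.33865709,-0.13017885,2.91120058],"tcp_pos":[0.61523736,0.02229217,0.25853681],"orientation":[0.02503659,0.95109949,0.1126596,-0.28651482]}' > log.jsonl; python3 log.py
```

```text
[-0.047  0.84   1.005  2.087 -0.083  2.874] [0.6353 0.0261 0.2992] [-1.5 -0.3  1.3]
```

{"fn": "move_arm", "kwargs": {
  "deltas": [1, 0.03, 0, -0.02, 0, 10, 0, 1, 0.03, 0, 0, 0, 8, 0]
}}

```text
clock: 3.65
tcp_pos: [0.6991, 0.0404, 0.3069]
orientation: [-0.004, 0.993, 0.116, -0.019]
wrist_force: [0.8, -0.1, -0.1]
finger_gap: -0.0001
```

```bash
python3 log.py
cat > fk.py <<'E'
from plan import *
import json
from scipy.optimize import least_squares
D=[json.loads(l) for l in open('log.jsonl')]
def fk(q,L):
    h,L1,L2,L3,L4,ox=L   # ox: radial offset; L3: wrist(j4)->j5/.. tool length along forearm after j4 ; L4 lateral elbow offset
    a=R.from_euler('z',q[0])
    u2=R.from_euler('y',q[1]); f=R.from_euler('y',q[1]-q[2]); w=R.from_euler('y',q[1]-q[2]+q[3])
    p=np.array([ox,0,h])+u2.apply([0,0,L1])+f.apply([L2,0,L4])
    t=w*R.from_euler('z',q[4])   # forward = x
    p=p+w.apply([0,0,0])+t.apply([L3,0,0])
    # tool frame: z=forward
    Rt=a*t*R.from_matrix(np.array([[0,0,1],[0,1,0],[-1,0,0]],float))*R.from_euler('z',-q[5])
    return a.apply(p),Rt
if __name__=='__main__':
    def res(L): return np.concatenate([fk(d['joint_pos'],L)[0]-d['tcp_pos'] for d in D]+[.02*(L-np.array([.3,.4,.4,.2,0,0]))*.1])
    s=least_squares(res,[.3,.4,.4,.2,0,0]);print(np.round(s.x,4),np.abs(res(s.x)).max())
    for d in D:
        q=d['orientation'];r=R.from_quat([q[1],q[2],q[3],q[0]]);p,Rt=fk(d['joint_pos'],s.x)
        print(np.round((p-d['tcp_pos'])*1e3,1),np.round(np.degrees((r.inv()*Rt).as_rotvec()),2))
    np.save('L.npy',s.x)
E
python3 fk.py
```

```text
[-5.800e-02  6.350e-01  7.090e-01  1.683e+00  2.000e-03  2.852e+00] [0.6991 0.0404 0.3069] [ 0.8 -0.1 -0.1]
[ 0.2809  0.1767  0.2148  0.113  -0.036   0.33  ] 0.07750672870837051
[-73.9 -33.4   2.7] [   0.    0. -164.]
[ 25.9 -58.   20.1] [ 0.   0.  26.4]
[  4.2 -65.6  -6.2] [ 0.    0.   30.66]
[-52.7 -77.5 -16.7] [ 0.   -0.   33.18]
```

```bash
sed -i "s/h,L1,L2,L3,L4,ox=L .*/h,L1,L2,L3,L4,ox,oy=L/; s/np.array(\[ox,0,h\])/np.array([ox,oy,h])/; s/'z',-q\[5\])/'z',q[5]+OFF)/; s/\[.3,.4,.4,.2,0,0\]/[.3,.4,.4,.2,0,0,0]/g" fk.py; sed -i "2i OFF=0" fk.py; python3 fk.py
```

```text
[0.2344 0.4854 0.3895 0.3977 0.0486 0.0327 0.0857] 0.008473059517950968
[5.9 0.1 0.3] [ 0. -0.  0.]
[ 2.9 -8.5  2.2] [-0.  0. -0.]
[ 0.4 -3.3 -0.6] [-0.  0.  0.]
[-4.8  6.3 -1.9] [ 0. -0. -0.]
```

```bash
sed -i "s/ox,oy=L/ox,oy,d5=L/; s/w.apply(\[0,0,0\])/w.apply([d5,0,0])/; s/,0,0,0\]/,0,0,0,0]/g; s/\[.02\*(L/[.002*(L/" fk.py; python3 fk.py
```

```text
[0.2331 0.5185 0.4095 0.2892 0.0556 0.     0.08   0.1404] 2.8079234713130794e-05
[-0. -0.  0.] [ 0. -0.  0.]
[ 0. -0.  0.] [-0.  0. -0.]
[ 0.  0. -0.] [-0.  0.  0.]
[-0.  0. -0.] [ 0. -0. -0.]
```

```bash
cat > ik.py <<'E'
from fk import *
L=np.load('L.npy')
LO=np.array([-2.76,-.86,-1.03,-2.2,-1.47,-3.14]);HI=np.array([2.76,1.69,1.26,2.34,1.5,3.14])
def ik(p,r,q0=None):
    q0=np.array([0,.7,.7,1.7,0,2.85]) if q0 is None else q0
    def f(q):
        pp,rr=fk(q,L); return np.r_[(pp-p)*5,(r.inv()*rr).as_rotvec()]
    s=least_squares(f,q0); return s.x,np.abs(s.fun).max(),np.minimum(s.x-LO,HI-s.x).min()
E
python3 - <<'E'
from ik import *
def rep(n,p,r): q,e,m=ik(p,r); print(n,np.round(p,3),np.round(q,2),'err %.4f margin %.2f'%(e,m))
for tilt in (0,5,10,15,20,25,30):
    r=tool(13.8,tilt); z=r.as_matrix()[:,2]
    for s,n in((.130,'press top'),(.119,'press deep'),(.150,'popped top')):
        tip=SEAT+s*OUT; rep(f'{tilt} {n}',tip-.011*z,r)
    gp=SEAT+.128*OUT; rep(f'{tilt} grasp popped',gp+.008*z,r)
    gp=SEAT+.190*OUT; rep(f'{tilt} grasp out',gp+.008*z,r)
E
```

```text
0 press top [0.662 0.023 0.184] [-0.09  0.51  0.19  1.26 -0.    2.81] err 0.0000 margin 0.33
0 press deep [0.657 0.021 0.174] [-0.09  0.5   0.16  1.23  0.    2.81] err 0.0000 margin 0.33
0 popped top [0.672 0.025 0.201] [-0.08  0.52  0.26  1.31  0.    2.82] err 0.0000 margin 0.32
0 grasp popped [0.661 0.022 0.163] [-0.09  0.51  0.15  1.21 -0.    2.81] err 0.0000 margin 0.33
0 grasp out [0.692 0.03  0.217] [-0.07  0.56  0.36  1.37 -0.    2.83] err 0.0000 margin 0.31
5 press top [0.663 0.023 0.184] [-0.07  0.58  0.32  1.39 -0.03  2.83] err 0.0000 margin 0.31
5 press deep [0.658 0.021 0.174] [-0.08  0.58  0.28  1.36 -0.03  2.82] err 0.0000 margin 0.32
5 popped top [0.673 0.025 0.201] [-0.07  0.6   0.39  1.44 -0.03  2.83] err 0.0000 margin 0.31
5 grasp popped [0.661 0.022 0.163] [-0.08  0.58  0.27  1.34 -0.03  2.83] err 0.0000 margin 0.31
5 grasp out [0.691 0.029 0.217] [-0.06  0.64  0.5   1.51 -0.03  2.84] err 0.0000 margin 0.30
10 press top [0.664 0.023 0.183] [-0.06  0.67  0.45  1.52 -0.05  2.84] err 0.0000 margin 0.30
10 press deep [0.659 0.022 0.174] [-0.07  0.66  0.41  1.49 -0.05  
[... 1518 characters left out ...]
  2.89] err 0.0000 margin 0.11
25 grasp popped [0.658 0.021 0.164] [-0.04  0.94  0.84  1.89 -0.12  2.89] err 0.0000 margin 0.25
25 grasp out [0.688 0.029 0.217] [-0.03  1.15  1.44  2.25 -0.11  2.89] err 0.0196 margin -0.18
30 press top [0.668 0.024 0.182] [-0.03  1.22  1.44  2.3  -0.13  2.91] err 0.0007 margin -0.18
30 press deep [0.662 0.023 0.173] [-0.03  1.11  1.17  2.14 -0.13  2.91] err 0.0000 margin 0.09
30 popped top [0.677 0.026 0.199] [-0.02  1.19  1.44  2.29 -0.13  2.91] err 0.0362 margin -0.18
30 grasp popped [0.658 0.021 0.164] [-0.03  1.07  1.07  2.08 -0.13  2.91] err 0.0000 margin 0.19
30 grasp out [0.688 0.029 0.218] [-0.02  1.16  1.44  2.27 -0.13  2.9 ] err 0.0743 margin -0.18
```

```bash
cat >> ik.py <<'E'
def chk(path_p,path_r,n=10,q0=None):
    p0,r0,s=state(); q=np.array(s['joint_pos']); m=9; qs=[]
    for i in range(1,n+1):
        a=i/n; rr=r0*R.from_rotvec((r0.inv()*path_r).as_rotvec()*a)
        q,e,mm=ik(p0+(path_p-p0)*a,rr,q); m=min(m,mm if e<1e-3 else -1); qs.append(q)
    print('path margin %.2f'%m, 'max dq',np.abs(np.diff(qs,axis=0)).max()if n>1 else '')
def press_pose(s,tilt=20,off=.006):
    r=tool(13.8,tilt);M=r.as_matrix(); return SEAT+s*OUT-.011*M[:,2]+off*M[:,0], r
E
python3 - <<'E'
from ik import *
p,r=press_pose(.150); chk(p,r); plan([(p,r,8,1)])
E
```

```text
path margin 0.26 max dq 0.03180680036223593
rows 8 max shift 0.0138 max rot 2.3
[1, -0.0021, 0.0013, 0.0137, -0.1, -2.2, 0, 1, -0.0015, 0.0012, 0.0137, -0.1, -2.3, -0.1, 1, -0.001, 0.0013, 0.0138, -0.1, -2.2, 0, 1, -0.0004, 0.0012, 0.0138, -0.1, -2.3, -0.1, 1, 0, 0.0012, 0.0138, -0.1, -2.2, 0, 1, 0.0007, 0.0011, 0.0138, -0.1, -2.3, -0.1, 1, 0.0011, 0.0012, 0.0138, -0.1, -2.2, 0, 1, 0.0018, 0.0011, 0.0137, -0.1, -2.3, -0.1]
end [0.6813 0.0271 0.1981] [-0.333 -0.081 -0.939]
```

{"fn": "move_arm", "kwargs": {
  "deltas": [1, -0.0021, 0.0013, 0.0137, -0.1, -2.2, 0, 1, -0.0015, 0.0012, 0.0137, -0.1, -2.3, -0.1, 1, -0.001, 0.0013, 0.0138, -0.1, -2.2, 0, 1, -0.0004, 0.0012, 0.0138, -0.1, -2.3, -0.1, 1, 0, 0.0012, 0.0138, -0.1, -2.2, 0, 1, 0.0007, 0.0011, 0.0138, -0.1, -2.3, -0.1, 1, 0.0011, 0.0012, 0.0138, -0.1, -2.2, 0, 1, 0.0018, 0.0011, 0.0137, -0.1, -2.3, -0.1]
}}

```text
clock: 4.65
tcp_pos: [0.6784, 0.0271, 0.1939]
orientation: [0.02, 0.976, 0.119, -0.179]
wrist_force: [0.1, 0.1, 0.5]
finger_gap: -0.0001
```

```bash
python3 log.py
python3 - <<'E'
from look import *
s=shot('side');t=shot('top')
cv2.imwrite('pics/s3.png',np.hstack([crop(s,(230,100,350,220),4,''),crop(t,(290,70,370,190),4,'')[:480]]))
E
```

```text
[-0.037  0.925  0.913  1.91  -0.095  2.879] [0.6784 0.0271 0.1939] [0.1 0.1 0.5]
```

View pics/s3.png

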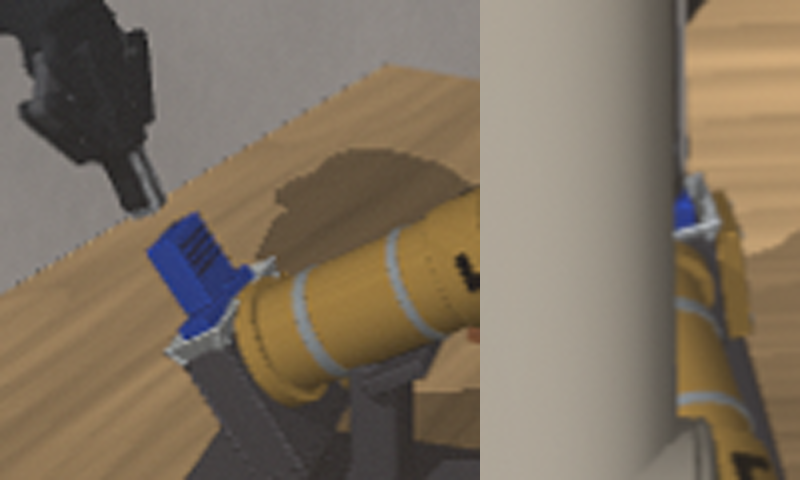

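{"fn": "move_arm", "kwargs": {
  "deltas": [1, -0.0006, 0, 0.0034, 0, 0, 0, 1, -0.0006, 0, 0.0034, 0, 0, 0, 1, -0.0006, 0, 0.0034, 0, 0, 0]
}}

```text
clock: 5.12
tcp_pos: [0.6733, 0.026, 0.187]
orientation: [0.02, 0.977, 0.119, -0.177]
wrist_force: [-0.8, 0.7, 0.3]
finger_gap: 0.0003
```

{"fn": "move_arm", "kwargs": {
  "deltas": [1, -0.0004, 0, 0.002, 0, 0, 0, 1, -0.0004, 0, 0.002, 0, 0, 0]
}}

```text
clock: 5.38
tcp_pos: [0.6712, 0.0255, 0.183]
orientation: [0.02, 0.977, 0.119, -0.178]
wrist_force: [-0.2, -0.9, -0.2]
finger_gap: -0.0001
```

{"fn": "move_arm", "kwargs": {
  "deltas": [1, -0.0004, 0, 0.002, 0, 0, 0, 1, 0, 0, 0, 0, 0, 0]
}}

```text
clock: 5.62
tcp_pos: [0.6704, 0.0254, 0.1814]
orientation: [0.02, 0.977, 0.119, -0.177]
wrist_force: [0.8, 0.1, 3.3]
finger_gap: 0.0002
```

{"fn": "move_arm", "kwargs": {
  "deltas": [1, -0.0005, 0, 0.003, 0, 0, 0, 1, -0.0005, 0, 0.003, 0, 0, 0, 1, 0, 0, 0, 0, 0, 0]
}}

```text
clock: 6.0
tcp_pos: [0.6678, 0.0249, 0.1771]
orientation: [0.02, 0.977, 0.119, -0.177]
wrist_force: [1.9, 1.0, 7.3]
finger_gap: -0.0003
```

{"fn": "move_arm", "kwargs": {
  "deltas": [1, -0.0005, 0, 0.0025, 0, 0, 0, 1, 0, 0, 0, 0, 0, 0]
}}

```text
clock: 6.25
tcp_pos: [0.6667, 0.0246, 0.1752]
orientation: [0.02, 0.977, 0.119, -0.176]
wrist_force: [2.8, 2.9, 8.7]
finger_gap: 0.0003
```

{"fn": "move_arm", "kwargs": {
  "deltas": [1, -0.0004, 0, 0.002, 0, 0, 0, 1, -0.0002, 0, 0.0012, 0, 0, 0, 1, 0, 0, 0, 0, 0, 0]
}}

```text
clock: 6.62
tcp_pos: [0.665, 0.0242, 0.1725]
orientation: [0.02, 0.977, 0.119, -0.176]
wrist_force: [2.4, 1.6, 9.3]
finger_gap: 0.0
```

{"fn": "move_arm", "kwargs": {
  "deltas": [1, -0.0002, 0, 0.001, 0, 0, 0, 1, 0, 0, 0, 0, 0, 0]
}}

```text
clock: 6.88
tcp_pos: [0.6645, 0.0241, 0.1716]
orientation: [0.02, 0.977, 0.119, -0.176]
wrist_force: [3.2, 1.6, 8.9]
finger_gap: 0.0002
```

{"fn": "move_arm", "kwargs": {
  "deltas": [1, 0.0009, 0, -0.005, 0, 0, 0, 1, 0.0009, 0, -0.005, 0, 0, 0, 1, 0.0009, 0, -0.005, 0, 0, 0, 1, 0.0009, 0, -0.005, 0, 0, 0, 1, 0.0009, 0, -0.005, 0, 0, 0, 1, 0.0009, 0, -0.005, 0, 0, 0]
}}

```text
clock: 7.62
tcp_pos: [0.679, 0.0272, 0.1955]
orientation: [0.02, 0.977, 0.119, -0.179]
wrist_force: [-0.8, 0.9, -0.4]
finger_gap: 0.0
```

{"fn": "move_arm", "kwargs": {
  "deltas": [1, 0.001, 0, -0.01, 0, 0, 0, 1, 0.001, 0, -0.02, 0, 0, 0, -0.4, 0.001, 0, -0.02, 0, 0.5, 0]
}}

```text
clock: 8.0
tcp_pos: [0.6927, 0.0316, 0.238]
orientation: [0.02, 0.978, 0.119, -0.173]
wrist_force: [33.1, -1.4, 2.9]
finger_gap: 0.0171
```

```bash
python3 log.py
python3 - <<'E'
from look import *
s=shot('side');t=shot('top')
cv2.imwrite('pics/s4.png',np.hstack([crop(s,(230,100,350,220),4,''),crop(t,(290,70,370,190),4,'')[:480]]))
E
```

```text
[-0.032  1.039  1.265  2.135 -0.091  2.883] [0.6927 0.0316 0.238 ] [33.1 -1.4  2.9]
```

View pics/s4.png

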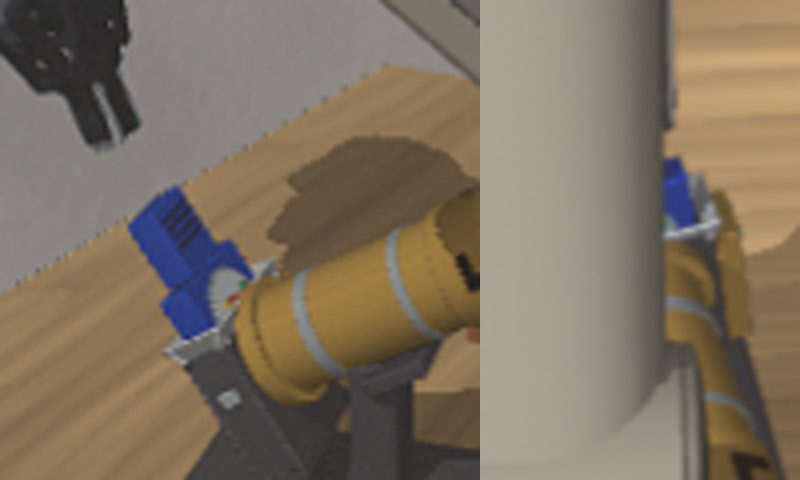

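```bash
cat >> ik.py <<'E'
def grasp_pose(s,tilt=15,off=0):
    r=tool(13.8,tilt);M=r.as_matrix(); return SEAT+s*OUT+.008*M[:,2]+off*M[:,0], r
E
python3 - <<'E'
from ik import *
p,r=grasp_pose(.185);p2,_=grasp_pose(.130); chk(p,r)
e=plan([(p,r,4,-.5),(p2,r,6,-.5)])
E
```

```text
path margin 0.08 max dq 0.06413842035683648
rows 10 max shift 0.0089 max rot 1.3
[-0.5, 0.0008, 0.0005, 0.0065, 0, 1.3, 0, -0.5, 0.0007, 0.0004, 0.0064, -0.1, 1.2, 0, -0.5, 0.0005, 0.0005, 0.0065, 0, 1.3, 0.1, -0.5, 0.0004, 0.0004, 0.0065, 0, 1.3, 0, -0.5, -0.0024, 0, 0.0089, 0, 0, 0, -0.5, -0.0023, 0, 0.0088, 0, 0, 0, -0.5, -0.0024, 0, 0.0089, 0, 0, 0, -0.5, -0.0024, 0, 0.0088, 0, 0, 0, -0.5, -0.0024, 0.0001, 0.0089, 0, 0, 0, -0.5, -0.0023, 0, 0.0088, 0, 0, 0]
end [0.6605 0.022  0.1649] [-0.251 -0.061 -0.966]
```

{"fn": "move_arm", "kwargs": {
  "deltas": [-0.5, 0.0008, 0.0005, 0.0065, 0, 1.3, 0, -0.5, 0.0007, 0.0004, 0.0064, -0.1, 1.2, 0, -0.5, 0.0005, 0.0005, 0.0065, 0, 1.3, 0.1, -0.5, 0.0004, 0.0004, 0.0065, 0, 1.3, 0, -0.5, 0, 0, 0, 0, 0, 0]
}}

```text
clock: 8.72
tcp_pos: [0.6882, 0.0284, 0.2139]
orientation: [0.016, 0.985, 0.119, -0.127]
wrist_force: [-0.5, 0.0, -0.7]
finger_gap: 0.0641
```

```bash
python3 log.py
python3 - <<'E'
from ik import *
import pickle
p2,r=grasp_pose(.130); chk(p2,r)
e=plan([(p2,r,6,-.5)])
s=shot('side')
cv2.imwrite('pics/s5.png',cv2.resize(s['img'][100:220,230:350,::-1],None,fx=4,fy=4))
E
```

```text
[-0.045  0.822  0.793  1.788 -0.072  2.866] [0.6882 0.0284 0.2139] [-0.5  0.  -0.7]
path margin 0.28 max dq 0.029294188562107637
rows 6 max shift 0.0092 max rot 0.1
[-0.5, -0.0025, -0.0001, 0.0091, 0, -0.1, 0, -0.5, -0.0025, -0.0001, 0.0091, 0, 0, 0, -0.5, -0.0025, 0, 0.0092, 0, -0.1, 0, -0.5, -0.0025, -0.0001, 0.0091, 0, 0, 0, -0.5, -0.0025, -0.0001, 0.0091, 0, -0.1, 0, -0.5, -0.0025, -0.0001, 0.0091, 0, 0, 0]
end [0.6604 0.022  0.1649] [-0.251 -0.062 -0.966]
```

View pics/s5.png

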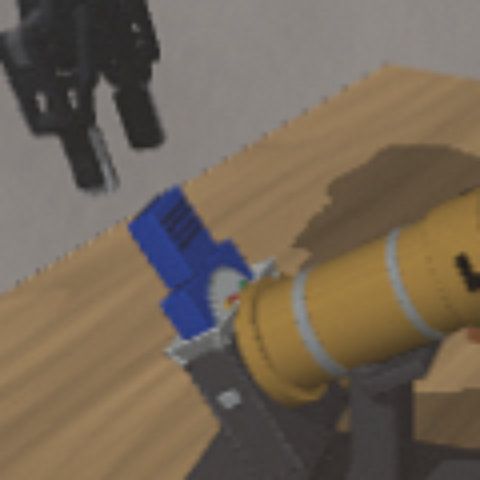

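{"fn": "move_arm", "kwargs": {
  "deltas": [-0.5, -0.0025, -0.0001, 0.0091, 0, -0.1, 0, -0.5, -0.0025, -0.0001, 0.0091, 0, 0, 0, -0.5, -0.0025, 0, 0.0092, 0, -0.1, 0, -0.5, -0.0025, -0.0001, 0.0091, 0, 0, 0, -0.5, -0.0025, -0.0001, 0.0091, 0, -0.1, 0, -0.5, -0.0025, -0.0001, 0.0091, 0, 0, 0, -0.5, 0, 0, 0, 0, 0, 0],
  "squeeze": 45
}}

```text
clock: 9.65
tcp_pos: [0.6605, 0.0222, 0.1641]
orientation: [0.016, 0.984, 0.119, -0.13]
wrist_force: [-0.6, -0.4, -0.1]
finger_gap: 0.0641
```

{"fn": "move_arm", "kwargs": {
  "deltas": [1, 0, 0, 0, 0, 0, 0, 1, 0, 0, 0, 0, 0, 0, 1, 0, 0, 0, 0, 0, 0],
  "squeeze": 45
}}

```text
clock: 10.02
tcp_pos: [0.6609, 0.0223, 0.1651]
orientation: [0.016, 0.984, 0.119, -0.129]
wrist_force: [1.3, 0.6, 2.3]
finger_gap: 0.0435
```

```bash
python3 log.py
python3 - <<'E'
from ik import *
p2,r=grasp_pose(.205); chk(p2,r)
e=plan([(p2,r,8,1)])
s=shot('side')
cv2.imwrite('pics/s6.png',cv2.resize(s['img'][100:220,230:350,::-1],None,fx=4,fy=4))
E
```

```text
[-0.054  0.749  0.535  1.607 -0.076  2.856] [0.6609 0.0223 0.1651] [1.3 0.6 2.3]
path margin 0.27 max dq 0.050928838335459026
rows 8 max shift 0.0091 max rot 0.0
[1, 0.0024, 0, -0.009, 0, 0, 0, 1, 0.0023, 0.0001, -0.009, 0, 0, 0, 1, 0.0024, 0, -0.009, 0, 0, 0, 1, 0.0024, 0, -0.009, 0, 0, 0, 1, 0.0024, 0, -0.009, 0, 0, 0, 1, 0.0023, 0.0001, -0.009, 0, 0, 0, 1, 0.0024, 0, -0.0091, 0, 0, 0, 1, 0.0024, 0, -0.009, 0, 0, 0]
end [0.6968 0.031  0.2298] [-0.251 -0.062 -0.966]
```

View pics/s6.png

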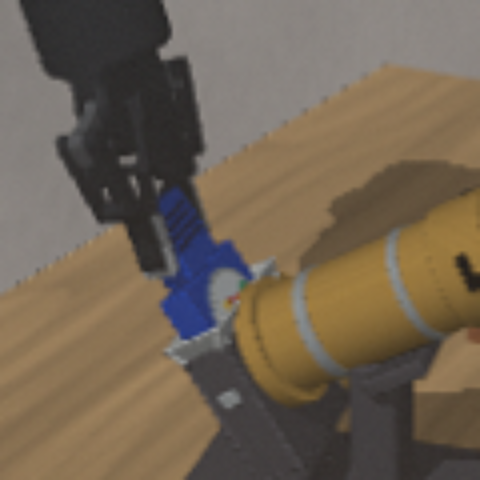

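{"fn": "move_arm", "kwargs": {
  "deltas": [1, 0.0024, 0, -0.009, 0, 0, 0, 1, 0.0023, 0.0001, -0.009, 0, 0, 0, 1, 0.0024, 0, -0.009, 0, 0, 0]
}}

```text
clock: 10.45
tcp_pos: [0.6737, 0.0255, 0.1886]
orientation: [0.016, 0.984, 0.119, -0.13]
wrist_force: [0.0, -0.7, -1.7]
finger_gap: 0.043
```

{"fn": "move_arm", "kwargs": {
  "deltas": [1, 0.0024, 0, -0.009, 0, 0, 0, 1, 0.0024, 0, -0.009, 0, 0, 0, 1, 0.0023, 0.0001, -0.009, 0, 0, 0, 1, 0.0024, 0, -0.0091, 0, 0, 0, 1, 0.0024, 0, -0.009, 0, 0, 0]
}}

```text
clock: 11.08
tcp_pos: [0.6964, 0.0309, 0.2291]
orientation: [0.016, 0.984, 0.119, -0.13]
wrist_force: [-0.2, -0.2, -1.2]
finger_gap: 0.0434
```

```bash
python3 log.py
python3 - <<'E'
from look import *
s=shot('side');t=shot('top')
cv2.imwrite('pics/s7.png',cv2.resize(s['img'][60:220,210:370,::-1],None,fx=3.5,fy=3.5))
E
```

```text
[-0.04   0.869  0.919  1.875 -0.073  2.87 ] [0.6964 0.0309 0.2291] [-0.2 -0.2 -1.2]
```

View pics/s7.png

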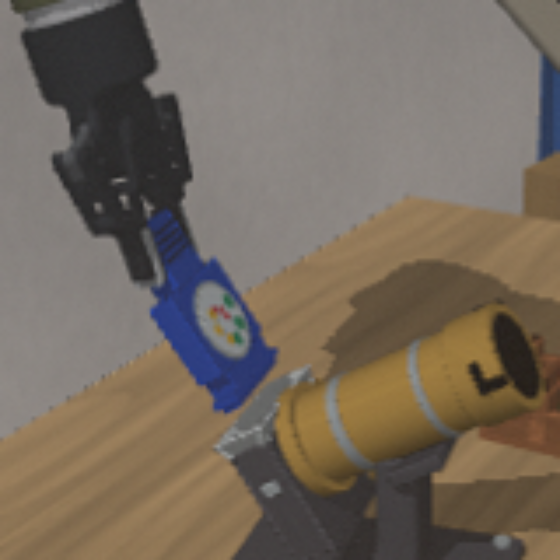

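```bash
cat >> ik.py <<'E'
def planchk(wps):
    # check IK margins along the plan
    p,r,s=state(); q=np.array(s['joint_pos']); m=9; dq=0
    for tp,tr,n,j in wps:
        rv=(r.inv()*tr).as_rotvec()
        for i in range(1,n+1):
            q1,e,mm=ik(p+(np.array(tp)-p)*i/n,r*R.from_rotvec(rv*i/n),q); dq=max(dq,np.abs(q1-q).max()); q=q1; m=min(m,mm if e<1e-3 else -1)
        p,r=np.array(tp),tr
    print('margin %.2f max dq/row %.3f (lim .225)'%(m,dq),np.round(q,2))
    return plan(wps)
E
python3 - <<'E'
from ik import *
planchk([([.68,-.02,.31],tool(10,4),5,1),([.565,-.277,.33],tool(1.4,-15),8,1),([.565,-.277,.28],tool(1.4,-15),3,1)])
E
```

```text
margin 0.28 max dq/row 0.124 (lim .225) [-0.66  0.23 -0.    1.13  0.16  2.47]
rows 16 max shift 0.0315 max rot 2.4
[1, -0.0097, 0.0091, -0.0141, 0.1, 2.2, 0.7, 1, -0.009, 0.0092, -0.0144, 0.2, 2.2, 0.8, 1, -0.0083, 0.0093, -0.0149, 0.1, 2.2, 0.7, 1, -0.0077, 0.0093, -0.0151, 0.1, 2.2, 0.8, 1, -0.0069, 0.0094, -0.0155, 0.2, 2.2, 0.7, 1, -0.0199, 0.0291, -0.0011, -0.1, 2.4, 1.1, 1, -0.0192, 0.0295, -0.0019, -0.1, 2.3, 1.1, 1, -0.0186, 0.0299, -0.0026, -0.1, 2.4, 1, 1, -0.018, 0.0302, -0.0034, -0.1, 2.4, 1.1, 1, -0.0172, 0.0305, -0.004, -0.1, 2.4, 1.1]
[1, -0.0164, 0.0309, -0.0046, -0.2, 2.3, 1.1, 1, -0.0157, 0.0312, -0.0052, -0.1, 2.4, 1.1, 1, -0.0148, 0.0315, -0.0058, -0.1, 2.4, 1, 1, -0.0043, 0, 0.0161, 0, 0, 0, 1, -0.0043, 0, 0.0161, 0, 0, 0, 1, -0.0043, 0, 0.0161, 0, 0, 0]
end [ 0.565 -0.277  0.28 ] [ 0.259  0.006 -0.966]
```

{"fn": "move_arm", "kwargs": {
  "deltas": [1, -0.0097, 0.0091, -0.0141, 0.1, 2.2, 0.7, 1, -0.009, 0.0092, -0.0144, 0.2, 2.2, 0.8, 1, -0.0083, 0.0093, -0.0149, 0.1, 2.2, 0.7, 1, -0.0077, 0.0093, -0.0151, 0.1, 2.2, 0.8, 1, -0.0069, 0.0094, -0.0155, 0.2, 2.2, 0.7, 1, -0.0199, 0.0291, -0.0011, -0.1, 2.4, 1.1, 1, -0.0192, 0.0295, -0.0019, -0.1, 2.3, 1.1, 1, -0.0186, 0.0299, -0.0026, -0.1, 2.4, 1, 1, -0.018, 0.0302, -0.0034, -0.1, 2.4, 1.1, 1, -0.0172, 0.0305, -0.004, -0.1, 2.4, 1.1]
}}

```text
clock: 12.42
tcp_pos: [0.6063, -0.1814, 0.3219]
orientation: [-0.0, 0.997, 0.04, 0.069]
wrist_force: [0.6, -1.0, -1.5]
finger_gap: 0.0436
```

{"fn": "move_arm", "kwargs": {
  "deltas": [1, -0.0164, 0.0309, -0.0046, -0.2, 2.3, 1.1, 1, -0.0157, 0.0312, -0.0052, -0.1, 2.4, 1.1, 1, -0.0148, 0.0315, -0.0058, -0.1, 2.4, 1, 1, -0.0043, 0, 0.0161, 0, 0, 0, 1, -0.0043, 0, 0.0161, 0, 0, 0, 1, -0.0043, 0, 0.0161, 0, 0, 0, 1, 0, 0, 0, 0, 0, 0]
}}

```text
clock: 13.3
tcp_pos: [0.563, -0.2761, 0.2776]
orientation: [-0.003, 0.992, 0.012, 0.129]
wrist_force: [-0.3, 0.7, -1.1]
finger_gap: 0.0434
```

```bash
python3 log.py
python3 - <<'E'
from ik import *
import pickle
s=shot('side','s8.png');t=shot('top','t8.png'); pickle.dump((s,t),open('p1.pkl','wb'))
E
```

```text
[-0.66   0.23  -0.009  1.131  0.164  2.474] [ 0.563  -0.2761  0.2776] [-0.3  0.7 -1.1]
```

View pics/s8.png

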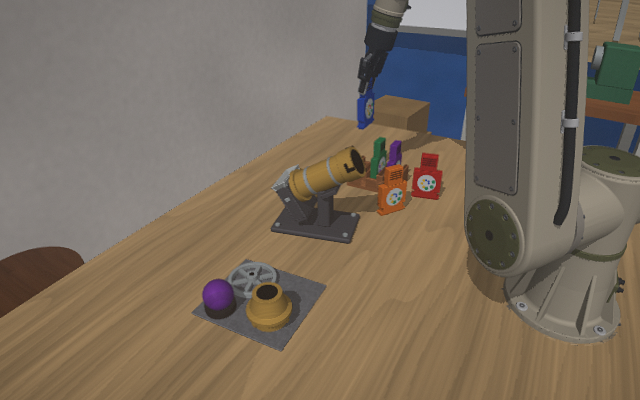

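View pics/t8.png

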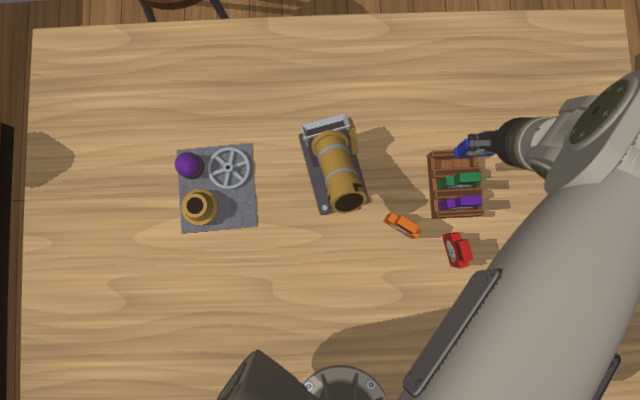

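Run:
```python
from ik import *
from fit import cell,seg
import pickle
s,t=pickle.load(open('p1.pkl','rb'))
p,r,_=state(); g=p-.008*r.as_matrix()[:,2]; print('grasp',g)
A,_=pts(s,seg(s,105,128,(345,80,385,135),110));B,_=pts(t,seg(t,105,128,(440,135,480,165),110))
print(len(A),len(B),A.mean(0),A.min(0),A.max(0),B.mean(0))
A=A[(np.abs(A-g)<.2).all(1)];B=B[(np.abs(B-g)<.2).all(1)]
def res(v,Ps):
    Rw=R.from_euler('z',v[3])*R.from_euler('yx',v[4:6]); return np.concatenate([cell(Rw.inv().apply(P-v[:3])) for P in Ps]+[[.05*v[5]*.1]])
for Ps in([A],[A,B]):
    o=least_squares(res,[*(g-[0,0,.11]),.025,0,0],args=(Ps,),loss='soft_l1',f_scale=.002);print(np.round(o.x[:3],4),np.round(np.degrees(o.x[3:]),2),np.abs(o.fun).mean())
```

```text
grasp [ 0.56212038 -0.27685484  0.28766236]
468 137 [ 0.84873915 -1.03537402  0.02138011] [ 0.54639578 -2.35147772 -0.399114  ] [ 1.3984184  -0.2333922   0.28977225] [ 0.55661035 -0.24182823  0.22311583]
[ 0.5579 -0.2775  0.1731] [ 0.55  1.53 -2.27] 0.001292874631839114
[ 0.5587 -0.2782  0.1747] [-0.85  0.99 -1.92] 0.0015286672311119742
```

Run:
```python
from ik import *
p,r,_=state(); r2=r*R.from_euler('y',1.2,degrees=True)
e=planchk([(p+[.003,.001,-.02],r2,3,1),(p+[.003,.001,-.107],r2,5,1)])
```

```text
margin 0.67 max dq/row 0.041 (lim .225) [-0.66  0.27 -0.23  0.86  0.18  2.47]
rows 8 max shift 0.0167 max rot 0.4
[1, -0.0007, -0.0003, 0.0067, 0, 0.4, 0, 1, -0.0008, -0.0003, 0.0067, 0, 0.4, 0, 1, -0.0009, -0.0003, 0.0067, 0, 0.4, 0, 1, -0.0048, 0, 0.0167, 0, 0, 0, 1, -0.0049, 0, 0.0167, 0, 0, 0, 1, -0.0048, 0, 0.0167, 0, 0, 0, 1, -0.0049, -0.0001, 0.0167, 0, 0, 0, 1, -0.0048, 0, 0.0167, 0, 0, 0]
end [ 0.5672 -0.2758  0.173 ] [ 0.278  0.007 -0.96 ]
```

Run:
```python
from ik import *
for i in range(4): print(state()[0], env.get_state()['clock'])
imaging.read_camera('top')
print(state()[0], fk(env.get_state()['joint_pos'],L)[0])
```

```text
[ 0.56418537 -0.2768067   0.27993361] 13.4
[ 0.56418537 -0.2768067   0.27993361] 13.4
[ 0.56418537 -0.2768067   0.27993361] 13.4
[ 0.56418537 -0.2768067   0.27993361] 13.4
[ 0.56453094 -0.27705495  0.28053551] [ 0.56453154 -0.27705416  0.28053554]
```

{"fn": "move_arm", "kwargs": {
  "deltas": [1, -0.0007, -0.0003, 0.0067, 0, 0.4, 0, 1, -0.0008, -0.0003, 0.0067, 0, 0.4, 0, 1, -0.0009, -0.0003, 0.0067, 0, 0.4, 0, 1, -0.0048, 0, 0.0167, 0, 0, 0, 1, -0.0049, 0, 0.0167, 0, 0, 0, 1, -0.0048, 0, 0.0167, 0, 0, 0, 1, -0.0049, 0, 0.0167, 0, 0, 0, 1, -0.0048, 0, 0.0167, 0, 0, 0, 1, 0, 0, 0, 0, 0, 0, 1, 0, 0, 0, 0, 0, 0]
}}

```text
clock: 14.7
tcp_pos: [0.5678, -0.2763, 0.1735]
orientation: [-0.001, 0.99, 0.012, 0.141]
wrist_force: [-0.2, -1.0, -1.6]
finger_gap: 0.0434
```

```bash
cat > cellfit.py <<'E'
from ik import *
from fit import cell,seg
def cellfit(s,t,g,h0,h1,bs,bt,d=.11):
    A,_=pts(s,seg(s,h0,h1,bs,100));B,_=pts(t,seg(t,h0,h1,bt,100))
    A=A[(np.abs(A-g)<.16).all(1)];B=B[(np.abs(B-g)<.16).all(1)]; print(len(A),len(B))
    def res(v,Ps):
        Rw=R.from_euler('z',v[3])*R.from_euler('yx',v[4:6]); return np.concatenate([cell(Rw.inv().apply(P-v[:3])) for P in Ps]+[[.05*v[5]*.1]])
    for n,Ps in(('s',[A]),('t',[B]),('st',[A,B])):
        if len(Ps[0])<30: continue
        o=least_squares(res,[*(g-[0,0,d]),.025,0,0],args=(Ps,),loss='soft_l1',f_scale=.002);print(n,np.round(o.x[:3],4),'zyx',np.round(np.degrees(o.x[3:]),2),np.abs(o.fun).mean())
E
python3 log.py
python3 - <<'E'
from cellfit import *
from look import crop
s=shot('side');t=shot('top')
p,r,_=state(); g=p-.008*r.as_matrix()[:,2]; print('grasp',g)
cellfit(s,t,g,105,128,(340,80,400,170),(430,125,490,175))
cv2.imwrite('pics/s9.png',np.hstack([crop(s,(320,80,440,200),4,''),crop(t,(400,120,490,240),4,'')[:480,:320]]))
E
```

```text
[-0.662  0.268 -0.226  0.855  0.177  2.475] [ 0.5678 -0.2763  0.1735] [-0.2 -1.  -1.6]
grasp [ 0.5658809  -0.27658591  0.18175356]
181 82
s [ 0.5661 -0.2775  0.0702] zyx [ 1.26  0.33 -1.44] 0.001067739921430718
t [ 0.5683 -0.2769  0.0761] zyx [ 1.07 -0.06 -0.52] 0.00044611268502538475
st [ 0.5669 -0.2786  0.071 ] zyx [ 0.61 -0.25 -2.1 ] 0.001051295053443517
```

View pics/s9.png

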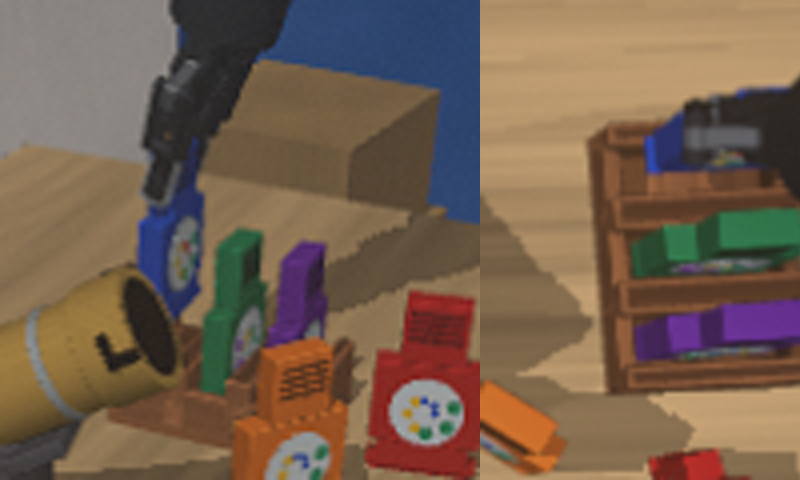

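Run:
```python
from ik import *
p,r,_=state(); print(p)
e=planchk([(p+[-.0035,.001,-.003],r,2,1),(p+[-.0035,.001,-.055],r,6,1)])
```

```text
[ 0.56812259 -0.27654372  0.17407417]
margin 0.67 max dq/row 0.020 (lim .225) [-0.66  0.3  -0.32  0.72  0.18  2.47]
rows 8 max shift 0.0084 max rot 0.0
[1, -0.0021, -0.0005, 0.001, 0, 0, 0, 1, -0.0021, -0.0006, 0.0009, 0, 0, 0, 1, -0.0024, 0, 0.0083, 0, 0, 0, 1, -0.0024, 0, 0.0083, 0, 0, 0, 1, -0.0025, 0, 0.0084, 0, 0, 0, 1, -0.0024, -0.0001, 0.0083, 0, 0, 0, 1, -0.0024, 0, 0.0083, 0, 0, 0, 1, -0.0024, 0, 0.0083, 0, 0, 0]
end [ 0.5647 -0.2755  0.1191] [ 0.28   0.005 -0.96 ]
```

{"fn": "move_arm", "kwargs": {
  "deltas": [1, -0.0021, -0.0005, 0.001, 0, 0, 0, 1, -0.0021, -0.0006, 0.0009, 0, 0, 0, 1, -0.0024, 0, 0.0083, 0, 0, 0]
}}

```text
clock: 15.18
tcp_pos: [0.5643, -0.2754, 0.1618]
orientation: [-0.001, 0.99, 0.012, 0.141]
wrist_force: [0.6, -0.0, -1.4]
finger_gap: 0.0435
```

{"fn": "move_arm", "kwargs": {
  "deltas": [1, -0.0024, 0, 0.0083, 0, 0, 0, 1, -0.0025, 0, 0.0084, 0, 0, 0]
}}

```text
clock: 15.42
tcp_pos: [0.5638, -0.275, 0.1429]
orientation: [-0.002, 0.99, 0.012, 0.141]
wrist_force: [0.1, 0.5, -2.3]
finger_gap: 0.0433
```

{"fn": "move_arm", "kwargs": {
  "deltas": [1, -0.0024, 0, 0.0083, 0, 0, 0, 1, -0.0024, 0, 0.0083, 0, 0, 0]
}}

```text
clock: 15.68
tcp_pos: [0.5639, -0.2751, 0.1259]
orientation: [-0.002, 0.99, 0.012, 0.141]
wrist_force: [-0.2, -0.5, -0.8]
finger_gap: 0.0436
```

{"fn": "move_arm", "kwargs": {
  "deltas": [1, -0.0024, 0, 0.0083, 0, 0, 0, 1, 0, 0, 0, 0, 0, 0]
}}

```text
clock: 15.92
tcp_pos: [0.5635, -0.2747, 0.1169]
orientation: [-0.002, 0.99, 0.012, 0.14]
wrist_force: [0.7, 0.7, -1.7]
finger_gap: 0.0435
```

{"fn": "move_arm", "kwargs": {
  "deltas": [1, -0.0008, 0, 0.0029, 0, 0, 0, 1, 0, 0, 0, 0, 0, 0]
}}

```text
clock: 16.18
tcp_pos: [0.5641, -0.2752, 0.1151]
orientation: [-0.001, 0.99, 0.012, 0.141]
wrist_force: [1.1, -0.4, -0.7]
finger_gap: 0.0439
```

{"fn": "move_arm", "kwargs": {
  "deltas": [1, -0.0006, 0, 0.002, 0, 0, 0, 1, 0, 0, 0, 0, 0, 0]
}}

```text
clock: 16.42
tcp_pos: [0.564, -0.2751, 0.1129]
orientation: [-0.001, 0.99, 0.012, 0.141]
wrist_force: [0.2, -0.2, -0.8]
finger_gap: 0.0438
```

```bash
python3 log.py
python3 - <<'E'
from cellfit import *
from look import crop
s=shot('side');t=shot('top')
p,r,_=state(); g=p-.008*r.as_matrix()[:,2]; print('grasp',g)
cellfit(s,t,g,105,128,(340,80,400,190),(430,125,490,175))
cv2.imwrite('pics/s10.png',np.hstack([crop(s,(320,80,440,200),4,''),crop(t,(400,120,490,240),4,'')[:480,:320]]))
E
```

```text
[-0.664  0.311 -0.327  0.712  0.178  2.472] [ 0.564  -0.2751  0.1129] [ 0.2 -0.2 -0.8]
grasp [ 0.56181442 -0.27523233  0.12065825]
41 48
s [ 0.562  -0.2354  0.0347] zyx [ 1.07 -0.04 33.26] 0.003651765043307084
t [ 0.5626 -0.2758  0.0355] zyx [-1.21  0.78 -1.69] 0.0015005401929094157
st [ 0.5643 -0.2758  0.0398] zyx [ 0.99 -1.66 -1.89] 0.0024221552785362605
```

View pics/s10.png

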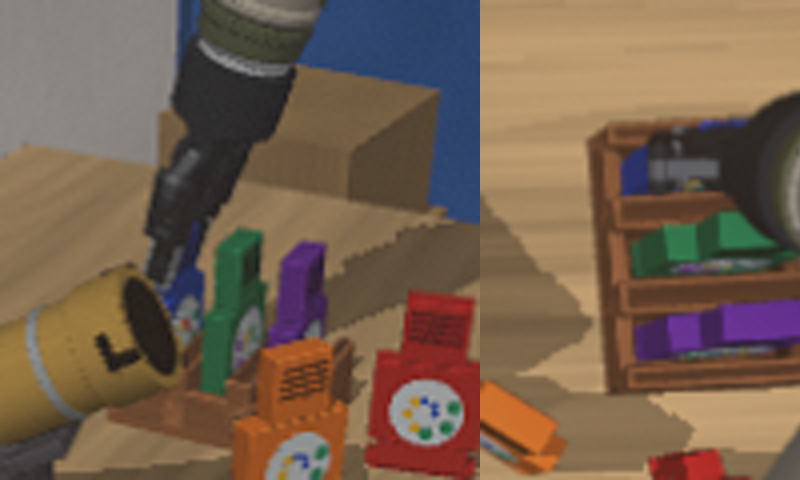

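{"fn": "move_arm", "kwargs": {
  "deltas": [1, -0.0006, 0, 0.002, 0, 0, 0, 1, 0, 0, 0, 0, 0, 0]
}}

```text
clock: 16.77
tcp_pos: [0.5646, -0.2755, 0.1118]
orientation: [-0.001, 0.99, 0.012, 0.142]
wrist_force: [-1.7, 0.8, 3.7]
finger_gap: 0.0434
```

{"fn": "move_arm", "kwargs": {
  "deltas": [1, -0.0003, 0, 0.0015, 0, 0, 0, 1, 0, 0, 0, 0, 0, 0]
}}

```text
clock: 17.02
tcp_pos: [0.5653, -0.2757, 0.1117]
orientation: [-0.001, 0.99, 0.012, 0.143]
wrist_force: [-3.5, 0.5, 11.2]
finger_gap: 0.0433
```

{"fn": "move_arm", "kwargs": {
  "deltas": [0.2, 0, 0, -0.0012, 0, 0, 0, -0.4, 0, 0, 0, 0, 0, 0, -0.4, 0, 0, 0, 0, 0, 0]
}}

```text
clock: 17.4
tcp_pos: [0.5636, -0.275, 0.11]
orientation: [-0.002, 0.99, 0.012, 0.14]
wrist_force: [-0.5, 0.0, -0.3]
finger_gap: 0.0598
```

{"fn": "move_arm", "kwargs": {
  "deltas": [-0.4, 0.0015, 0, -0.01, 0, 0, 0, -0.4, 0.003, 0, -0.02, 0, 0, 0, -0.4, 0.006, 0, -0.03, 0, 0, 0, -0.4, 0.006, 0, -0.03, 0, 0, 0]
}}

```text
clock: 17.9
tcp_pos: [0.5543, -0.2753, 0.2028]
orientation: [-0.001, 0.99, 0.012, 0.141]
wrist_force: [0.0, -0.6, -0.2]
finger_gap: 0.0602
```

```bash
python3 log.py
python3 - <<'E'
from cellfit import *
from look import crop
import pickle
s=shot('side');t=shot('top');pickle.dump((s,t),open('p2.pkl','wb'))
g=np.array([.564,-.277,.12])
cellfit(s,t,g,105,128,(340,80,390,190),(430,125,490,170))
cellfit(s,t,np.array([.468,-.28,.12]),126,150,(383,125,408,180),(430,188,490,215))
cv2.imwrite('pics/s11.png',np.hstack([crop(s,(320,80,440,200),4,''),crop(t,(400,120,490,240),4,'')[:480,:320]]))
E
```

```text
[-0.676  0.228 -0.203  0.921  0.18   2.461] [ 0.5543 -0.2753  0.2028] [ 0.  -0.6 -0.2]
138 145
s [ 0.5625 -0.2724  0.0078] zyx [0.38 0.39 1.35] 0.0009577973025039896
t [ 0.5639 -0.2748  0.0085] zyx [1.32 0.02 0.53] 0.0009051033997155647
st [ 0.5633 -0.2752  0.0085] zyx [ 0.24 -0.04  0.09] 0.000981000199401385
180 366
s [ 0.4675 -0.2801  0.0078] zyx [ 1.45 -0.36 -0.28] 0.0008797149223587426
t [ 0.4687 -0.2801  0.0085] zyx [ 1.7   0.13 -0.08] 0.0009426490776126195
st [ 0.4682 -0.2802  0.0084] zyx [ 1.16 -0.48 -0.26] 0.001027318524193045
```

View pics/s11.png

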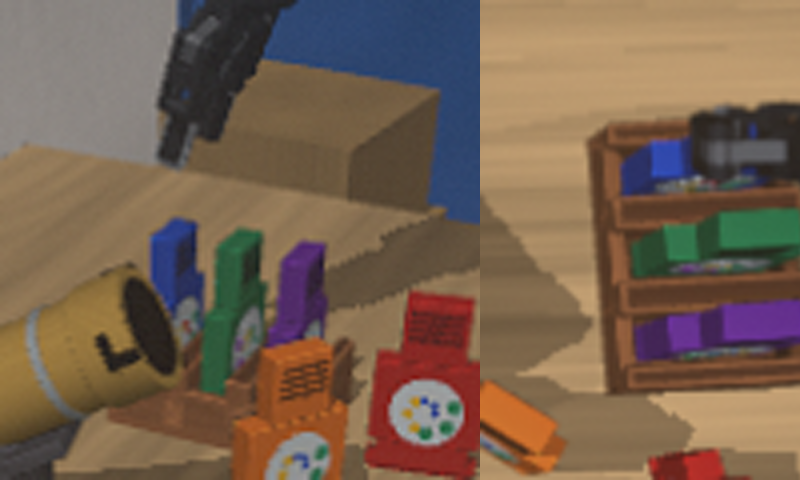

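Run:
```python
from ik import *
r=tool(1.4,-15);z=r.as_matrix()[:,2];gp=np.array([.468,-.280,.119])
planchk([(gp-.062*z-[0,0,-.02],r,5,-.4),(gp-.042*z,r,3,-.4),(gp+.008*z,r,6,-.4)])
```

```text
margin 0.55 max dq/row 0.037 (lim .225) [-0.78  0.19 -0.48  0.71  0.19  2.35]
rows 14 max shift 0.0205 max rot 0.3
[-0.4, -0.0205, 0.0002, -0.0045, 0.1, -0.3, 0, -0.4, -0.0205, 0.0001, -0.0044, 0, -0.3, 0, -0.4, -0.0205, 0.0002, -0.0043, 0.1, -0.3, 0.1, -0.4, -0.0205, 0.0002, -0.0042, 0, -0.3, 0, -0.4, -0.0205, 0.0002, -0.004, 0.1, -0.3, 0, -0.4, -0.0017, 0, 0.0131, 0, 0, 0, -0.4, -0.0018, 0, 0.0131, 0, 0, 0, -0.4, -0.0017, 0, 0.0131, 0, 0, 0, -0.4, 0, 0, 0.0083, 0, 0, 0, -0.4, 0, 0, 0.0084, 0, 0, 0]
[-0.4, 0, 0, 0.0083, 0, 0, 0, -0.4, 0, 0, 0.0083, 0, 0, 0, -0.4, -0.0001, 0, 0.0084, 0, 0, 0, -0.4, 0, 0, 0.0083, 0, 0, 0]
end [ 0.47   -0.2799  0.1112] [ 0.259  0.006 -0.966]
```

{"fn": "move_arm", "kwargs": {
  "deltas": [-0.4, -0.0205, 0.0002, -0.0045, 0.1, -0.3, 0, -0.4, -0.0205, 0.0001, -0.0044, 0, -0.3, 0, -0.4, -0.0205, 0.0002, -0.0043, 0.1, -0.3, 0.1, -0.4, -0.0205, 0.0002, -0.0042, 0, -0.3, 0, -0.4, -0.0205, 0.0002, -0.004, 0.1, -0.3, 0, -0.4, -0.0017, 0, 0.0131, 0, 0, 0, -0.4, -0.0018, 0, 0.0131, 0, 0, 0, -0.4, -0.0017, 0, 0.0131, 0, 0, 0]
}}

```text
clock: 19.0
tcp_pos: [0.4554, -0.2783, 0.154]
orientation: [-0.004, 0.992, 0.012, 0.128]
wrist_force: [0.8, -0.2, -0.6]
finger_gap: 0.0599
```

```bash
python3 log.py
python3 - <<'E'
from ik import *
from look import crop
s=shot('side');t=shot('top')
cv2.imwrite('pics/s12.png',np.hstack([crop(s,(340,80,460,200),4,''),crop(t,(400,120,490,240),4,'')[:480,:320]]))
r=tool(1.4,-15);z=r.as_matrix()[:,2];gp=np.array([.468,-.280,.119])
planchk([(gp+.008*z,r,6,-.4)])
E
```

```text
[-0.804  0.135 -0.437  0.828  0.191  2.33 ] [ 0.4554 -0.2783  0.154 ] [ 0.8 -0.2 -0.6]
margin 0.55 max dq/row 0.020 (lim .225) [-0.78  0.19 -0.48  0.71  0.19  2.35]
rows 6 max shift 0.0074 max rot 0.1
[-0.4, 0.0007, 0.0006, 0.0073, -0.1, 0.1, 0, -0.4, 0.0008, 0.0005, 0.0074, 0, 0.1, 0, -0.4, 0.0007, 0.0005, 0.0073, -0.1, 0, 0, -0.4, 0.0007, 0.0006, 0.0074, -0.1, 0.1, 0, -0.4, 0.0007, 0.0005, 0.0073, -0.1, 0.1, -0.1, -0.4, 0.0007, 0.0005, 0.0074, 0, 0.1, 0]
end [ 0.47   -0.28    0.1112] [ 0.26   0.007 -0.966]
```

View pics/s12.png

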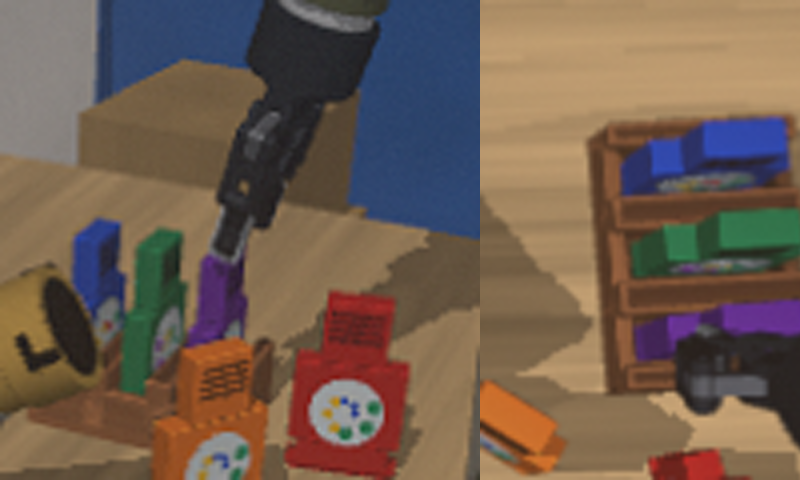

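{"fn": "move_arm", "kwargs": {
  "deltas": [-0.4, 0.0007, 0.0004, 0.0073, 0, 0, 0, -0.4, 0.0007, 0.0004, 0.0073, 0, 0, 0, -0.4, 0.0007, 0.0004, 0.0073, 0, 0, 0, -0.4, 0.0007, 0.0004, 0.0073, 0, 0, 0, -0.4, 0.0006, 0, 0.0073, 0, 0, 0, -0.4, 0.0006, 0, 0.007, 0, 0, 0, -0.4, 0, 0, 0, 0, 0, 0, -0.4, 0, 0, 0, 0, 0, 0]
}}

```text
clock: 20.1
tcp_pos: [0.4701, -0.2795, 0.1142]
orientation: [-0.004, 0.992, 0.012, 0.128]
wrist_force: [0.0, -0.1, 0.4]
finger_gap: 0.0601
```

```bash
python3 log.py
python3 - <<'E'
from ik import *
r=tool(1.4,-15);z=r.as_matrix()[:,2];gp=np.array([.468,-.280,.119]); p,q,_=state()
print(gp+.008*z-p, np.degrees((q.inv()*r).as_rotvec()))
from look import crop
s=shot('side')
cv2.imwrite('pics/s13.png',crop(s,(340,80,460,200),4,''))
E
```

```text
[-0.784  0.194 -0.473  0.728  0.188  2.35 ] [ 0.4701 -0.2795  0.1142] [ 0.  -0.1  0.4]
[-2.61453948e-06 -4.20018014e-04 -2.94476989e-03] [-0.27175992  0.30413805 -0.07339927]
```

View pics/s13.png

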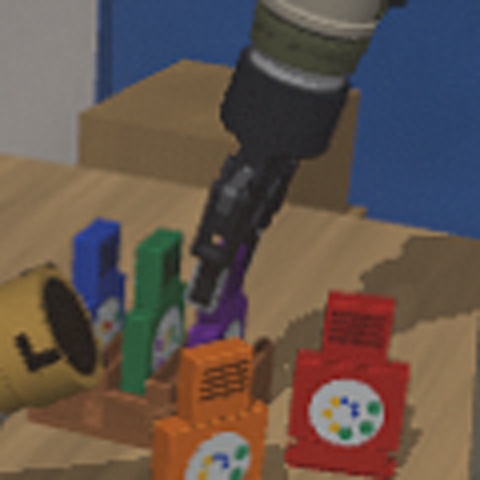

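{"fn": "move_arm", "kwargs": {
  "deltas": [1, 0, 0, 0, 0, 0, 0, 1, 0, 0, 0, 0, 0, 0, 1, 0, 0, 0, 0, 0, 0],
  "squeeze": 50
}}

```text
clock: 20.52
tcp_pos: [0.4703, -0.2799, 0.1147]
orientation: [-0.004, 0.992, 0.012, 0.128]
wrist_force: [0.3, -0.3, 2.9]
finger_gap: 0.0435
```

```bash
python3 log.py
python3 - <<'E'
from ik import *
p,r,_=state()
planchk([(p+[0,0,.14],r,10,1)])
E
```

```text
[-0.784  0.193 -0.473  0.728  0.188  2.35 ] [ 0.4703 -0.2799  0.1147] [ 0.3 -0.3  2.9]
margin 0.58 max dq/row 0.035 (lim .225) [-0.78  0.1  -0.23  1.07  0.19  2.35]
rows 10 max shift 0.0136 max rot 0.0
[1, 0.0036, -0.0001, -0.0135, 0, 0, 0, 1, 0.0035, 0, -0.0136, 0, 0, 0, 1, 0.0036, -0.0001, -0.0135, 0, 0, 0, 1, 0.0035, 0, -0.0136, 0, 0, 0, 1, 0.0036, -0.0001, -0.0135, 0, 0, 0, 1, 0.0036, 0, -0.0135, 0, 0, 0, 1, 0.0035, -0.0001, -0.0136, 0, 0, 0, 1, 0.0036, -0.0001, -0.0135, 0, 0, 0, 1, 0.0036, 0, -0.0136, 0, 0, 0, 1, 0.0035, -0.0001, -0.0135, 0, 0, 0]
end [ 0.4703 -0.2799  0.2547] [ 0.254  0.01  -0.967]
```

{"fn": "move_arm", "kwargs": {
  "deltas": [1, 0.0036, -0.0001, -0.0135, 0, 0, 0, 1, 0.0035, 0, -0.0136, 0, 0, 0, 1, 0.0036, -0.0001, -0.0135, 0, 0, 0, 1, 0.0035, 0, -0.0136, 0, 0, 0, 1, 0.0036, -0.0001, -0.0135, 0, 0, 0, 1, 0.0036, 0, -0.0135, 0, 0, 0, 1, 0.0035, -0.0001, -0.0136, 0, 0, 0, 1, 0.0036, -0.0001, -0.0135, 0, 0, 0, 1, 0.0036, 0, -0.0136, 0, 0, 0, 1, 0.0035, -0.0001, -0.0135, 0, 0, 0]
}}

```text
clock: 21.78
tcp_pos: [0.4701, -0.2796, 0.2551]
orientation: [-0.004, 0.992, 0.012, 0.128]
wrist_force: [0.6, -0.3, -1.8]
finger_gap: 0.0433
```

```bash
python3 log.py
python3 - <<'E'
from ik import *
# insertion pre-pose: cell at s_cell=.113 grasp; cell bottom 12mm above mouth: s = .08+.012+.113
p,r=grasp_pose(.205+.008,15)
planchk([([.56,-.22,.32],tool(5,-5),6,1),([.69,-.03,.32],tool(13.8,5),7,1),(p+[.003,0.001,.022],r,5,1)])
E
```

```text
[-0.784  0.096 -0.224  1.075  0.188  2.35 ] [ 0.4701 -0.2796  0.2551] [ 0.6 -0.3 -1.8]
margin 0.13 max dq/row 0.139 (lim .225) [-0.04  0.94  1.13  2.02 -0.07  2.87]
rows 18 max shift 0.0254 max rot 2.0
[1, 0.0175, -0.0096, -0.0066, 0.1, -1.6, -0.6, 1, 0.0173, -0.0095, -0.007, 0, -1.6, -0.6, 1, 0.0173, -0.0092, -0.0075, 0.1, -1.6, -0.6, 1, 0.0171, -0.0091, -0.008, 0, -1.7, -0.6, 1, 0.017, -0.0089, -0.0085, 0.1, -1.6, -0.6, 1, 0.0169, -0.0088, -0.0089, 0, -1.6, -0.6, 1, 0.0208, -0.0254, 0.0018, 0, -1.4, -1.3, 1, 0.0214, -0.025, 0.0013, 0, -1.4, -1.2, 1, 0.0219, -0.0245, 0.0007, 0, -1.5, -1.3, 1, 0.0225, -0.0239, 0.0002, 0, -1.4, -1.2]
[1, 0.023, -0.0236, -0.0004, 0, -1.4, -1.3, 1, 0.0235, -0.0229, -0.0009, 0, -1.4, -1.3, 1, 0.024, -0.0225, -0.0016, 0, -1.5, -1.2, 1, 0.0067, -0.0116, 0.0117, 0, -2, 0, 1, 0.0071, -0.0115, 0.0115, 0, -2, 0, 1, 0.0075, -0.0116, 0.0112, 0, -2, 0, 1, 0.0079, -0.0116, 0.0109, 0, -2, 0, 1, 0.0083, -0.0116, 0.0107, 0, -2, 0]
end [0.7037 0.033  0.2587] [-0.252 -0.062 -0.966]
```

{"fn": "move_arm", "kwargs": {
  "deltas": [1, 0.0175, -0.0096, -0.0066, 0.1, -1.6, -0.6, 1, 0.0173, -0.0095, -0.007, 0, -1.6, -0.6, 1, 0.0173, -0.0092, -0.0075, 0.1, -1.6, -0.6, 1, 0.0171, -0.0091, -0.008, 0, -1.7, -0.6, 1, 0.017, -0.0089, -0.0085, 0.1, -1.6, -0.6, 1, 0.0169, -0.0088, -0.0089, 0, -1.6, -0.6, 1, 0.0208, -0.0254, 0.0018, 0, -1.4, -1.3, 1, 0.0214, -0.025, 0.0013, 0, -1.4, -1.2, 1, 0.0219, -0.0245, 0.0007, 0, -1.5, -1.3, 1, 0.0225, -0.0239, 0.0002, 0, -1.4, -1.2]
}}

```text
clock: 23.02
tcp_pos: [0.635, -0.1106, 0.3195]
orientation: [0.003, 0.996, 0.087, -0.006]
wrist_force: [-0.8, -0.3, -0.8]
finger_gap: 0.0435
```

{"fn": "move_arm", "kwargs": {
  "deltas": [1, 0.023, -0.0236, -0.0004, 0, -1.4, -1.3, 1, 0.0235, -0.0229, -0.0009, 0, -1.4, -1.3, 1, 0.024, -0.0225, -0.0016, 0, -1.5, -1.2, 1, 0.0067, -0.0116, 0.0117, 0, -2, 0, 1, 0.0071, -0.0115, 0.0115, 0, -2, 0, 1, 0.0075, -0.0116, 0.0112, 0, -2, 0, 1, 0.0079, -0.0116, 0.0109, 0, -2, 0, 1, 0.0083, -0.0116, 0.0107, 0, -2, 0, 1, 0, 0, 0, 0, 0, 0, 1, 0, 0, 0, 0, 0, 0]
}}

```text
clock: 24.28
tcp_pos: [0.704, 0.0326, 0.2581]
orientation: [0.016, 0.984, 0.119, -0.129]
wrist_force: [0.1, -0.0, -1.0]
finger_gap: 0.0434
```

```bash
python3 log.py
cat > bayfit.py <<'E'
from ik import *
from fit import cell,seg,hsv
from look import crop
def bayfit(s,t,bs,bt,h0=126,h1=150):
    A,_=pts(s,seg(s,h0,h1,bs,90)); B,_=pts(t,seg(t,h0,h1,bt,90)) if bt else (np.zeros((0,3)),0)
    A=A[(A[:,2]>.1)&(A[:,2]<.35)]
    print(len(A),len(B))
    B0=R.from_euler('z',SYAW)*R.from_euler('y',-np.pi/6)
    def res(v,Ps):
        Rw=B0*R.from_rotvec(v[3:]); o=SEAT+B0.apply(v[:3])
        return np.concatenate([cell(Rw.inv().apply(P-o)) for P in Ps]+[.002*v[3:]])
    for n,Ps in(('s',[A]),('st',[A,B])):
        if len(Ps[-1])<15: continue
        o=least_squares(res,[0,0,.09,0,0,0],args=(Ps,),loss='soft_l1',f_scale=.002)
        print(n,'in bay frame mm',np.round(o.x[:3]*1e3,1),'rot deg',np.round(np.degrees(o.x[3:]),1),np.abs(o.fun).mean()*1e3)
E
python3 - <<'E'
from bayfit import *
import pickle
s=shot('side');t=shot('top'); pickle.dump((s,t),open('p3.pkl','wb'))
bayfit(s,t,(230,100,320,190),(290,60,370,140))
cv2.imwrite('pics/s14.png',np.hstack([crop(s,(220,80,340,200),4,''),crop(t,(290,70,370,190),4,'')[:480]]))
E
```

```text
[-0.038  0.936  1.129  2.015 -0.072  2.872] [0.704  0.0326 0.2581] [ 0.1 -0.  -1. ]Traceback (most recent call last):
  File "<stdin>", line 4, in <module>
  File "bayfit.py", line 5, in bayfit
    A,_=pts(s,seg(s,h0,h1,bs,90)); B,_=pts(t,seg(t,h0,h1,bt,90)) if bt else (np.zeros((0,3)),0)
                                       ~~~^^^^^^^^^^^^^^^^^^^^^^
  File "h.py", line 13, in pts
    n=cv2.undistortPoints(np.stack([u,v],1).astype(float).reshape(-1,1,2),K,d).reshape(-1,2)
      ~~~~~~~~~~~~~~~~~~~^^^^^^^^^^^^^^^^^^^^^^^^^^^^^^^^^^^^^^^^^^^^^^^^^^^^^
cv2.error: OpenCV(4.12.0) /io/opencv/modules/calib3d/src/undistort.dispatch.cpp:347: error: (-215:Assertion failed) CV_IS_MAT(_src) && CV_IS_MAT(_dst) && (_src->rows == 1 || _src->cols == 1) && (_dst->rows == 1 || _dst->cols == 1) && _src->cols + _src->rows - 1 == _dst->rows + _dst->cols - 1 && (CV_MAT_TYPE(_src->type) == CV_32FC2 || CV_MAT_TYPE(_src->type) == CV_64FC2) && (CV_MAT_TYPE(_dst->type) == CV_32FC2 || CV_MAT_TYPE(_dst->type) == CV_64FC2) in function 'cvUndistortPointsInternal'
```

Run:
```python
from bayfit import *
import pickle
s,t=pickle.load(open('p3.pkl','rb'))
bayfit(s,t,(230,100,320,190),None)
# expected from blue before (consistency): caught blue seen by side fit
s0,_=pickle.load(open('p0.pkl','rb'))
bayfit(s0,None,(260,145,305,190),None,105,128)
cv2.imwrite('pics/s14.png',np.hstack([crop(s,(220,80,340,200),4,''),crop(t,(290,70,370,190),4,'')[:480]]))
```

```text
564 0
s in bay frame mm [ 26.3   1.8 116.8] rot deg [  2.5   0.3 -11.4] 2.9433680791691264
297 0
s in bay frame mm [ 2.  1. 72.] rot deg [-0.  -1.9 -1.6] 2.685055195574904
```

View pics/s14.png

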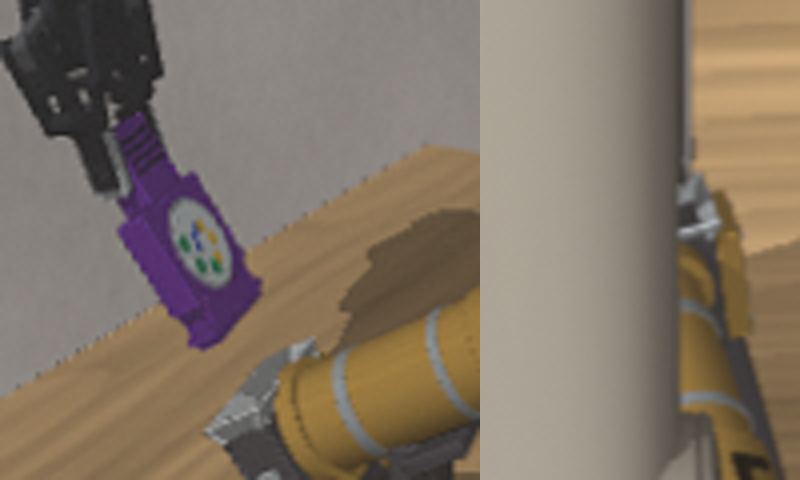

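Run:
```python
import re
c=open('bayfit.py').read()
c=c.replace("A=A[(A[:,2]>.1)&(A[:,2]<.35)]","A=A[(A[:,2]>.1)&(A[:,2]<.35)&(np.abs(A[:,0]-.68)<.09)&(np.abs(A[:,1]-.02)<.08)]")
c=c.replace("""        o=least_squares(res,[0,0,.09,0,0,0],args=(Ps,),loss='soft_l1',f_scale=.002)""","""        o=min((least_squares(res,[0,0,z0,0,0,0],args=(Ps,),loss='soft_l1',f_scale=.002) for z0 in(0,.02,.04,.06,.08,.1,.12)),key=lambda o:o.cost)""")
open('bayfit.py','w').write(c)
from bayfit import *
import pickle
s,t=pickle.load(open('p3.pkl','rb'))
bayfit(s,t,(230,100,320,190),None)
s0,_=pickle.load(open('p0.pkl','rb'))
bayfit(s0,None,(260,145,305,190),None,105,128)
p,r,_=state(); B0=R.from_euler('z',SYAW)*R.from_euler('y',-np.pi/6)
print('grasp in bay',B0.inv().apply(p-.008*r.as_matrix()[:,2]-SEAT)*1e3)
```

```text
564 0
s in bay frame mm [  9.9   2.7 116.3] rot deg [ 2.2 -0.5  0.4] 1.1021359469539855
297 0
s in bay frame mm [ 3.4 -0.2 -1.1] rot deg [-0.9 -1.2 -0.1] 0.7866079922396716
grasp in bay [  8.71684221   0.40569762 234.10657364]
```

```bash
cat >> bayfit.py <<'E'
B0=R.from_euler('z',SYAW)*R.from_euler('y',-np.pi/6)
def baymove(d,n,j=1,rot=None):
    p,r,_=state(); 
    planchk([(p+B0.apply(np.array(d)/1e3),r if rot is None else r*R.from_rotvec(np.radians(rot)),n,j)])
E
python3 - <<'E'
from bayfit import *
baymove([-8,-1.5,-26],5)
E
```

```text
margin 0.18 max dq/row 0.048 (lim .225) [-0.04  0.87  0.93  1.88 -0.07  2.87]
rows 5 max shift 0.0055 max rot 0.0
[1, 0.0002, -0.0003, 0.0054, 0, 0, 0, 1, 0.0002, -0.0003, 0.0055, 0, 0, 0, 1, 0.0002, -0.0003, 0.0054, 0, 0, 0, 1, 0.0002, -0.0003, 0.0054, 0, 0, 0, 1, 0.0001, -0.0003, 0.0055, 0, 0, 0]
end [0.6975 0.0322 0.2328] [-0.249 -0.062 -0.966]
```

{"fn": "move_arm", "kwargs": {
  "deltas": [1, 0.0002, -0.0003, 0.0054, 0, 0, 0, 1, 0.0002, -0.0003, 0.0055, 0, 0, 0, 1, 0.0002, -0.0003, 0.0054, 0, 0, 0, 1, 0.0002, -0.0003, 0.0054, 0, 0, 0, 1, 0.0001, -0.0003, 0.0055, 0, 0, 0, 1, 0, 0, 0, 0, 0, 0, 1, 0, 0, 0, 0, 0, 0]
}}

```text
clock: 25.25
tcp_pos: [0.6973, 0.0328, 0.2315]
orientation: [0.016, 0.984, 0.119, -0.13]
wrist_force: [-0.5, -0.3, -1.1]
finger_gap: 0.0431
```

```bash
python3 log.py
python3 - <<'E'
from bayfit import *
s=shot('side')
bayfit(s,None,(230,100,320,190),None)
p,r,_=state();print('grasp in bay',B0.inv().apply(p-.008*r.as_matrix()[:,2]-SEAT)*1e3)
cv2.imwrite('pics/s15.png',crop(s,(230,100,330,200),6,''))
baymove([0,0,-22],5)
E
```

```text
[-0.038  0.873  0.934  1.884 -0.072  2.872] [0.6973 0.0328 0.2315] [-0.5 -0.3 -1.1]
555 0
s in bay frame mm [ 2.1  0.1 90.5] rot deg [ 1.4 -0.1  0.2] 1.1141805909950353
grasp in bay [-4.36792807e-02 -1.71088537e+00  2.07005935e+02]
margin 0.27 max dq/row 0.031 (lim .225) [-0.04  0.82  0.79  1.79 -0.07  2.87]
rows 5 max shift 0.0043 max rot 0.0
[1, -0.0011, 0, 0.0043, 0, 0, 0, 1, -0.0012, 0, 0.0042, 0, 0, 0, 1, -0.0011, 0, 0.0043, 0, 0, 0, 1, -0.0012, 0, 0.0042, 0, 0, 0, 1, -0.0011, 0, 0.0043, 0, 0, 0]
end [0.6867 0.0302 0.2124] [-0.251 -0.063 -0.966]
```

View pics/s15.png

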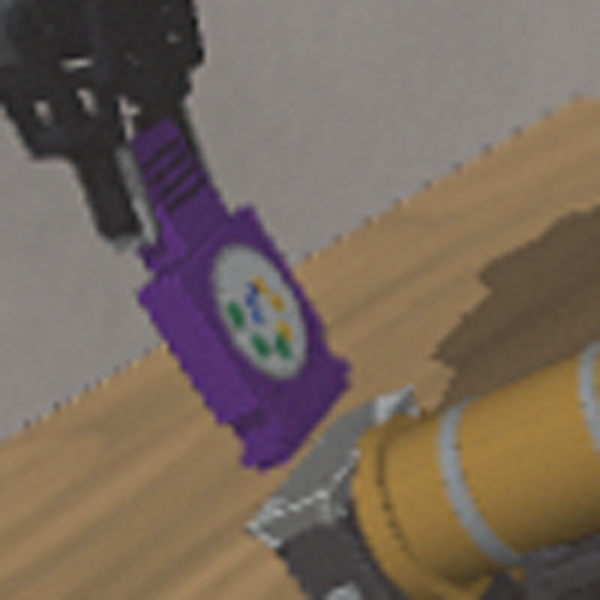

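{"fn": "move_arm", "kwargs": {
  "deltas": [1, -0.0011, 0, 0.0043, 0, 0, 0, 1, -0.0012, 0, 0.0042, 0, 0, 0, 1, -0.0011, 0, 0.0043, 0, 0, 0, 1, -0.0012, 0, 0.0042, 0, 0, 0, 1, -0.0011, 0, 0.0043, 0, 0, 0]
}}

```text
clock: 25.92
tcp_pos: [0.6864, 0.0302, 0.212]
orientation: [0.016, 0.984, 0.119, -0.13]
wrist_force: [-0.5, -0.1, -1.8]
finger_gap: 0.0432
```

{"fn": "move_arm", "kwargs": {
  "deltas": [1, -0.0011, 0, 0.0043, 0, 0, 0, 1, -0.0012, 0, 0.0042, 0, 0, 0]
}}

```text
clock: 26.18
tcp_pos: [0.6822, 0.0291, 0.2044]
orientation: [0.016, 0.984, 0.119, -0.13]
wrist_force: [1.0, 0.2, -0.5]
finger_gap: 0.0435
```

```bash
python3 log.py
python3 - <<'E'
from bayfit import *
s=shot('side')
bayfit(s,None,(230,100,320,190),None)
p,r,_=state();print('grasp in bay',B0.inv().apply(p-.008*r.as_matrix()[:,2]-SEAT)*1e3, B0.inv().apply(_['wrist_force']))
cv2.imwrite('pics/s16.png',crop(s,(230,100,330,200),5,''))
E
```

```text
[-0.043  0.808  0.742  1.757 -0.074  2.867] [0.6822 0.0291 0.2044] [ 1.   0.2 -0.5]
425 0
s in bay frame mm [ 2.2  0.  60.8] rot deg [ 1.5 -0.   0.4] 1.0352346511935056
grasp in bay [ 1.38504026e-01 -1.75661329e+00  1.75205976e+02] [-0.12537894 -0.24742804 -1.97734657]
```

View pics/s16.png

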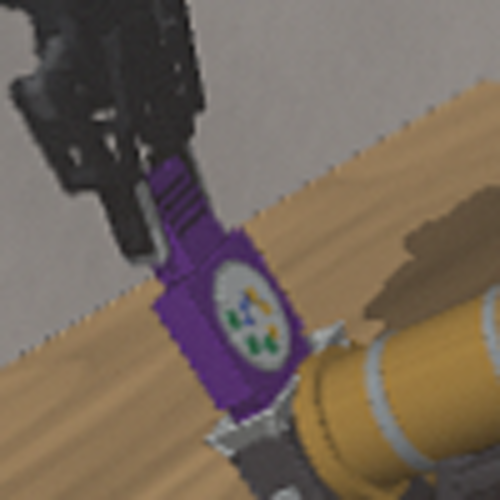

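{"fn": "move_arm", "kwargs": {
  "deltas": [1, -0.0011, 0, 0.0043, 0, 0, 0, 1, -0.0012, 0, 0.0042, 0, 0, 0, 1, -0.0011, 0, 0.0043, 0, 0, 0]
}}

```text
clock: 26.6
tcp_pos: [0.6757, 0.0275, 0.1929]
orientation: [0.016, 0.984, 0.119, -0.13]
wrist_force: [-0.7, 0.2, 0.6]
finger_gap: 0.0434
```

{"fn": "move_arm", "kwargs": {
  "deltas": [1, -0.0011, 0, 0.0043, 0, 0, 0, 1, -0.0012, 0, 0.0042, 0, 0, 0, 1, -0.0011, 0, 0.0043, 0, 0, 0]
}}

```text
clock: 26.98
tcp_pos: [0.6693, 0.026, 0.1815]
orientation: [0.016, 0.984, 0.119, -0.13]
wrist_force: [-1.1, 0.3, 0.6]
finger_gap: 0.0434
```

{"fn": "move_arm", "kwargs": {
  "deltas": [1, -0.0011, 0, 0.0043, 0, 0, 0, 1, -0.0012, 0, 0.0042, 0, 0, 0, 1, 0, 0, 0, 0, 0, 0]
}}

```text
clock: 27.35
tcp_pos: [0.6648, 0.0249, 0.1735]
orientation: [0.016, 0.984, 0.119, -0.13]
wrist_force: [-2.4, -0.5, -1.1]
finger_gap: 0.0434
```

```bash
python3 log.py
python3 - <<'E'
from bayfit import *
s=shot('side')
bayfit(s,None,(230,100,320,190),None)
p,r,_=state();print('grasp in bay',B0.inv().apply(p-.008*r.as_matrix()[:,2]-SEAT)*1e3, B0.inv().apply(_['wrist_force']))
cv2.imwrite('pics/s17.png',crop(s,(230,100,330,200),5,''))
E
```

```text
[-0.05   0.76   0.576  1.639 -0.075  2.86 ] [0.6648 0.0249 0.1735] [-2.4 -0.5 -1.1]
263 0
s in bay frame mm [ 1.8 -0.2 24.9] rot deg [1.  0.3 0.9] 0.7717974015491156
grasp in bay [-2.39894781e-02 -1.73347196e+00  1.40142521e+02] [ 1.36047384  0.25704223 -1.73498555]
```

{"fn": "move_arm", "kwargs": {
  "deltas": [1, -0.0011, 0, 0.0043, 0, 0, 0, 1, 0, 0, 0, 0, 0, 0]
}}

```text
clock: 27.65
tcp_pos: [0.6628, 0.0243, 0.1699]
orientation: [0.016, 0.984, 0.119, -0.13]
wrist_force: [-1.8, -1.0, -1.2]
finger_gap: 0.0438
```

{"fn": "move_arm", "kwargs": {
  "deltas": [1, -0.0003, 0, 0.001, 0, 0, 0, 1, 0, 0, 0, 0, 0, 0]
}}

```text
clock: 27.9
tcp_pos: [0.6626, 0.0243, 0.1693]
orientation: [0.016, 0.984, 0.119, -0.13]
wrist_force: [-2.4, -0.4, 1.2]
finger_gap: 0.0433
```

{"fn": "move_arm", "kwargs": {
  "deltas": [0.2, 0, 0, 0, 0, 0, 0, -0.4, 0, 0, 0, 0, 0, 0, -0.4, 0, 0, 0, 0, 0, 0]
}}

```text
clock: 28.28
tcp_pos: [0.6632, 0.0244, 0.1693]
orientation: [0.016, 0.984, 0.119, -0.129]
wrist_force: [0.5, 0.2, -0.9]
finger_gap: 0.0595
```

{"fn": "move_arm", "kwargs": {
  "deltas": [-0.4, 0.0024, 0, -0.009, 0, 0, 0, -0.4, 0.0024, 0, -0.009, 0, 0, 0, -0.4, 0.0024, 0, -0.009, 0, 0, 0, -0.4, 0.0024, 0, -0.009, 0, 0, 0, -0.4, 0.0024, 0, -0.009, 0, 0, 0, 0, 0.0012, 0, -0.005, 0, 0, 0, 1, 0, 0, 0, 0, 0, 0, 1, 0, 0, 0, 0, 0, 0]
}}

```text
clock: 29.28
tcp_pos: [0.6874, 0.0305, 0.2138]
orientation: [0.016, 0.984, 0.119, -0.13]
wrist_force: [0.1, 0.3, -1.3]
finger_gap: 0.0069
```

```bash
python3 log.py
python3 - <<'E'
from bayfit import *
s=shot('side')
bayfit(s,None,(230,100,320,190),None)
p,r,_=state();M=r.as_matrix();print('tip in bay',B0.inv().apply(p+.011*M[:,2]-SEAT)*1e3)
cv2.imwrite('pics/s18.png',crop(s,(230,100,330,200),5,''))
pp,rr=press_pose(.165,20,.004); planchk([(pp,rr,5,1)])
E
```

```text
[-0.041  0.828  0.803  1.798 -0.073  2.869] [0.6874 0.0305 0.2138] [ 0.1  0.3 -1.3]
349 0
s in bay frame mm [ 2.5 -0.3 18.2] rot deg [ 0.5 -0.7 -0.1] 0.8126302251987666
tip in bay [ -4.86585903  -1.78688179 168.10313715]
margin 0.25 max dq/row 0.048 (lim .225) [-0.04  0.95  1.01  1.97 -0.09  2.88]
rows 5 max shift 0.0005 max rot 1.0
[1, -0.0001, 0.0004, 0.0004, 0, -1, 0, 1, -0.0001, 0.0003, 0.0005, 0, -1, 0, 1, -0.0001, 0.0004, 0.0004, 0, -1, 0, 1, -0.0001, 0.0003, 0.0004, 0, -1, 0, 1, -0.0001, 0.0004, 0.0004, 0, -0.9, 0]
end [0.6867 0.0285 0.2119] [-0.331 -0.082 -0.94 ]
```

View pics/s18.png

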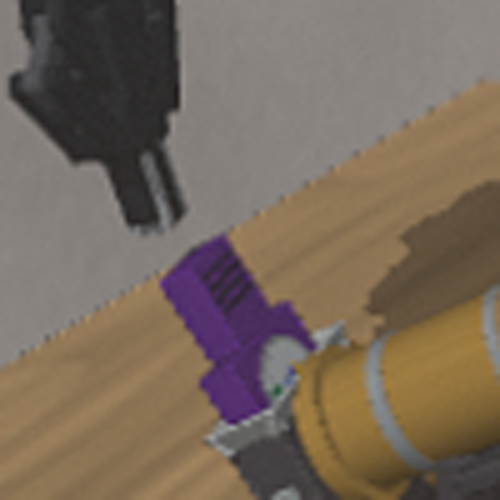

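{"fn": "move_arm", "kwargs": {
  "deltas": [1, -0.0001, 0.0004, 0.0004, 0, -1, 0, 1, -0.0001, 0.0003, 0.0005, 0, -1, 0, 1, -0.0001, 0.0004, 0.0004, 0, -1, 0, 1, -0.0001, 0.0003, 0.0004, 0, -1, 0, 1, -0.0001, 0.0004, 0.0004, 0, -0.9, 0, 1, -0.0007, 0, 0.004, 0, 0, 0, 1, -0.0007, 0, 0.004, 0, 0, 0, 1, 0, 0, 0, 0, 0, 0]
}}

```text
clock: 30.32
tcp_pos: [0.6825, 0.0275, 0.2052]
orientation: [0.021, 0.978, 0.118, -0.172]
wrist_force: [-0.2, 0.2, 0.6]
finger_gap: -0.0
```

{"fn": "move_arm", "kwargs": {
  "deltas": [1, -0.0006, 0, 0.0035, 0, 0, 0, 1, -0.0006, 0, 0.0035, 0, 0, 0, 1, -0.0005, 0, 0.003, 0, 0, 0]
}}

```text
clock: 30.7
tcp_pos: [0.6783, 0.0263, 0.197]
orientation: [0.021, 0.978, 0.118, -0.171]
wrist_force: [1.9, 0.7, 5.4]
finger_gap: -0.0002
```

{"fn": "move_arm", "kwargs": {
  "deltas": [1, -0.0005, 0, 0.003, 0, 0, 0, 1, -0.0005, 0, 0.003, 0, 0, 0, 1, 0, 0, 0, 0, 0, 0]
}}

```text
clock: 31.08
tcp_pos: [0.6755, 0.0256, 0.1922]
orientation: [0.021, 0.978, 0.118, -0.171]
wrist_force: [1.7, 0.5, 4.6]
finger_gap: 0.0002
```

{"fn": "move_arm", "kwargs": {
  "deltas": [1, -0.0006, 0, 0.0033, 0, 0, 0, 1, -0.0006, 0, 0.0033, 0, 0, 0, 1, -0.0006, 0, 0.0033, 0, 0, 0]
}}

```text
clock: 31.45
tcp_pos: [0.6709, 0.0244, 0.1842]
orientation: [0.021, 0.978, 0.118, -0.17]
wrist_force: [2.4, 1.1, 9.1]
finger_gap: -0.0001
```

{"fn": "move_arm", "kwargs": {
  "deltas": [1, -0.0006, 0, 0.0033, 0, 0, 0, 1, -0.0006, 0, 0.0033, 0, 0, 0, 1, 0, 0, 0, 0, 0, 0]
}}

```text
clock: 31.82
tcp_pos: [0.6674, 0.0236, 0.1784]
orientation: [0.021, 0.978, 0.118, -0.17]
wrist_force: [1.0, 0.9, 7.8]
finger_gap: 0.0001
```

```bash
python3 log.py
python3 - <<'E'
from bayfit import *
s=shot('side')
bayfit(s,None,(230,100,320,190),None)
p,r,_=state();M=r.as_matrix();print(B0.inv().apply(p-[.6645,.0241,.1716])*1e3, B0.inv().apply(_['wrist_force']))
cv2.imwrite('pics/s19.png',crop(s,(230,100,330,200),5,''))
E
```

```text
[-0.043  0.858  0.749  1.794 -0.096  2.874] [0.6674 0.0236 0.1784] [1.  0.9 7.8]
221 0
s in bay frame mm [ 3.  -1.7 -5.7] rot deg [-0.3 -0.7 -2. ] 0.8220202509910696
[1.0681706  1.22278201 7.23399654] [ 2.58160341 -0.45979234  7.47261231]
```

View pics/s19.png

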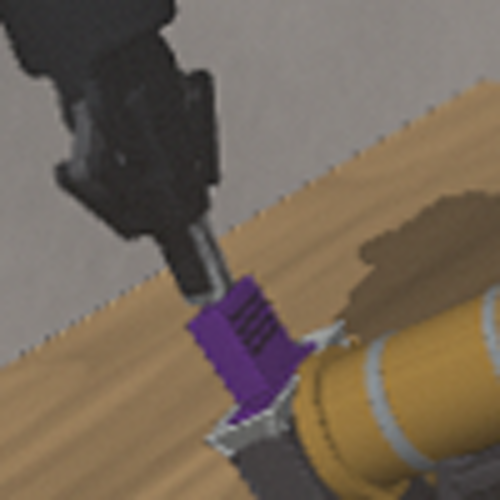

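{"fn": "move_arm", "kwargs": {
  "deltas": [1, -0.0005, 0, 0.0025, 0, 0, 0, 1, -0.0005, 0, 0.0025, 0, 0, 0, 1, 0, 0, 0, 0, 0, 0]
}}

```text
clock: 32.25
tcp_pos: [0.6651, 0.023, 0.1744]
orientation: [0.021, 0.978, 0.118, -0.17]
wrist_force: [2.1, 0.7, 9.4]
finger_gap: 0.0003
```

{"fn": "move_arm", "kwargs": {
  "deltas": [1, -0.0003, 0, 0.0015, 0, 0, 0, 1, 0, 0, 0, 0, 0, 0]
}}

```text
clock: 32.5
tcp_pos: [0.6643, 0.0228, 0.1731]
orientation: [0.021, 0.978, 0.118, -0.17]
wrist_force: [1.1, 1.3, 8.3]
finger_gap: -0.0
```

```bash
python3 log.py
python3 - <<'E'
from bayfit import *
s=shot('side')
bayfit(s,None,(230,100,320,190),None)
p,r,_=state();M=r.as_matrix();print(B0.inv().apply(p-[.6645,.0241,.1716])*1e3, B0.inv().apply(_['wrist_force']))
E
```

```text
[-0.044  0.847  0.716  1.771 -0.097  2.873] [0.6643 0.0228 0.1731] [1.1 1.3 8.3]
185 0
s in bay frame mm [ 2.8 14.8 67.5] rot deg [-0.1 -0.5 -1.9] 0.8558075438181638
[1.12426417 1.229933   1.01382213] [ 2.1570137  -0.92958734  9.31749621]
```

{"fn": "move_arm", "kwargs": {
  "deltas": [1, 0.0005, 0, -0.003, 0, 0, 0, 1, 0.0005, 0, -0.003, 0, 0, 0, 1, 0.0005, 0, -0.003, 0, 0, 0, 1, 0.0005, 0, -0.003, 0, 0, 0, 1, 0.0005, 0, -0.003, 0, 0, 0, 1, 0, 0, 0, 0, 0, 0]
}}

```text
clock: 33.3
tcp_pos: [0.671, 0.0246, 0.1837]
orientation: [0.021, 0.978, 0.118, -0.172]
wrist_force: [-0.3, 0.5, -0.3]
finger_gap: -0.0002
```

```bash
python3 log.py
python3 - <<'E'
from bayfit import *
s=shot('side')
bayfit(s,None,(230,100,320,190),None)
cv2.imwrite('pics/s20.png',crop(s,(230,100,330,200),5,''))
p,r,_=state()
planchk([(p+B0.apply([0,0,.02]),r,4,1),([.66,-.03,.30],tool(10,0),7,1),([.57,-.12,.38],tool(5,0),5,1)])
E
```

```text
[-0.041  0.874  0.794  1.826 -0.096  2.876] [0.671  0.0246 0.1837] [-0.3  0.5 -0.3]
269 0
s in bay frame mm [ 2.7 -2.7 -1.3] rot deg [-1.  -0.6 -0.6] 0.8860243567525363
margin 0.26 max dq/row 0.095 (lim .225) [-0.35  0.34  0.42  1.65  0.    2.71]
rows 16 max shift 0.0208 max rot 2.9
[1, 0.0009, 0, -0.0049, 0, 0, 0, 1, 0.0008, 0, -0.0049, 0, 0, 0, 1, 0.0009, 0, -0.005, 0, 0, 0, 1, 0.0009, 0, -0.0049, 0, 0, 0, 1, -0.0094, 0.0072, -0.0117, 0.1, 2.9, 0.5, 1, -0.0086, 0.0073, -0.0121, 0.1, 2.8, 0.6, 1, -0.0081, 0.0073, -0.0125, 0.1, 2.9, 0.5, 1, -0.0073, 0.0074, -0.013, 0.1, 2.8, 0.5, 1, -0.0065, 0.0074, -0.0133, 0.1, 2.9, 0.6, 1, -0.0059, 0.0075, -0.0136, 0.1, 2.8, 0.5]
[1, -0.0051, 0.0075, -0.0139, 0.1, 2.9, 0.5, 1, -0.0208, 0.0146, -0.016, 0, 0, 1, 1, -0.0206, 0.0149, -0.0161, 0, 0, 1, 1, -0.0204, 0.0153, -0.016, 0, 0, 1, 1, -0.02, 0.0156, -0.016, 0, 0, 1, 1, -0.0198, 0.016, -0.016, 0, 0, 1]
end [ 0.57 -0.12  0.38] [ 0.001  0.    -1.   ]
```

View pics/s20.png

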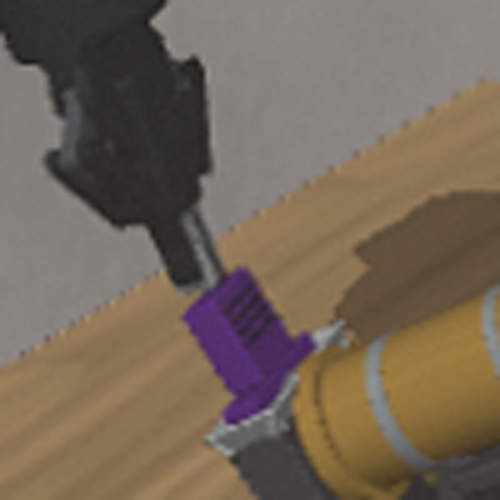

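{"fn": "move_arm", "kwargs": {
  "deltas": [1, 0.0009, 0, -0.0049, 0, 0, 0, 1, 0.0008, 0, -0.0049, 0, 0, 0, 1, 0.0009, 0, -0.005, 0, 0, 0, 1, 0.0009, 0, -0.0049, 0, 0, 0, 1, -0.0094, 0.0072, -0.0117, 0.1, 2.9, 0.5, 1, -0.0086, 0.0073, -0.0121, 0.1, 2.8, 0.6, 1, -0.0081, 0.0073, -0.0125, 0.1, 2.9, 0.5, 1, -0.0073, 0.0074, -0.013, 0.1, 2.8, 0.5, 1, -0.0065, 0.0074, -0.0133, 0.1, 2.9, 0.6, 1, -0.0059, 0.0075, -0.0136, 0.1, 2.8, 0.5]
}}

```text
clock: 34.6
tcp_pos: [0.6629, -0.0222, 0.2874]
orientation: [0.003, 0.996, 0.092, -0.023]
wrist_force: [0.7, 0.4, 0.4]
finger_gap: 0.0
```

{"fn": "move_arm", "kwargs": {
  "deltas": [1, -0.0051, 0.0075, -0.0139, 0.1, 2.9, 0.5, 1, -0.0208, 0.0146, -0.016, 0, 0, 1, 1, -0.0206, 0.0149, -0.0161, 0, 0, 1, 1, -0.0204, 0.0153, -0.016, 0, 0, 1, 1, -0.02, 0.0156, -0.016, 0, 0, 1, 1, -0.0198, 0.016, -0.016, 0, 0, 1, 1, -0.02, 0.016, 0, 0, 0, 0, 1, -0.02, 0.016, 0, 0, 0, 0, 1, 0, 0, 0, 0, 0, 0]
}}

```text
clock: 35.72
tcp_pos: [0.5313, -0.157, 0.3814]
orientation: [0.0, 0.999, 0.042, 0.001]
wrist_force: [-0.0, 0.1, -1.2]
finger_gap: -0.0001
```

```bash
python3 log.py
python3 - <<'E'
from cellfit import *
from bayfit import *
s=shot('side','s21.png');t=shot('top','t21.png')
bayfit(s,None,(250,130,320,190),None)
cellfit(s,t,np.array([.564,-.277,.12]),105,128,(340,80,390,190),(430,125,490,170))
cellfit(s,t,np.array([.515,-.28,.12]),60,95,(360,125,392,180),(430,165,490,195))
for th in('eyepiece','end_wheel','spacer_ring'):
    for r in imaging.cut_out(s,th)[:1]: P,_=pts(s,r['mask']);print(th,np.round(r['centre']),np.round(np.median(P,0),3))
E
```

```text
[-4.330e-01  2.770e-01  3.350e-01  1.627e+00  1.000e-03  2.624e+00] [ 0.5313 -0.157   0.3814] [-0.   0.1 -1.2]
265 0
s in bay frame mm [ 2.4 -1.1 -0.7] rot deg [-0.2 -0.4 -0.3] 0.8287748201468126
150 35
s [ 0.5618 -0.2735  0.0083] zyx [1.49 0.12 1.11] 0.0008403998450463619
t [ 0.5584 -0.276   0.0096] zyx [ 1.46  0.5  -0.57] 0.0004472116461425416
st [ 0.5619 -0.2752  0.0086] zyx [1.48 0.11 0.28] 0.0007893607545064882Traceback (most recent call last):
  File "<stdin>", line 6, in <module>
  File "cellfit.py", line 4, in cellfit
    A,_=pts(s,seg(s,h0,h1,bs,100));B,_=pts(t,seg(t,h0,h1,bt,100))
                                       ~~~^^^^^^^^^^^^^^^^^^^^^^^
  File "h.py", line 13, in pts
    n=cv2.undistortPoints(np.stack([u,v],1).astype(float).reshape(-1,1,2),K,d).reshape(-1,2)
      ~~~~~~~~~~~~~~~~~~~^^^^^^^^^^^^^^^^^^^^^^^^^^^^^^^^^^^^^^^^^^^^^^^^^^^^^
cv2.error: OpenCV(4.12.0) /io/opencv/modules/calib3d/src/undistort.dispatch.cpp:347: error: (-215:Assertion failed) CV_IS_MAT(_src) && CV_IS_MAT(_dst) && (_src->rows == 1 || _src->cols == 1) && (_dst->rows == 1 || _dst->cols == 1) && _src->cols + _src->rows - 1 == _dst->rows + _dst->cols - 1 && (CV_MAT_TYPE(_src->type) == CV_32FC2 || CV_MAT_TYPE(_src->type) == CV_64FC2) && (CV_MAT_TYPE(_dst->type) == CV_32FC2 || CV_MAT_TYPE(_dst->type) == CV_64FC2) in function 'cvUndistortPointsInternal'
```

View pics/s21.png

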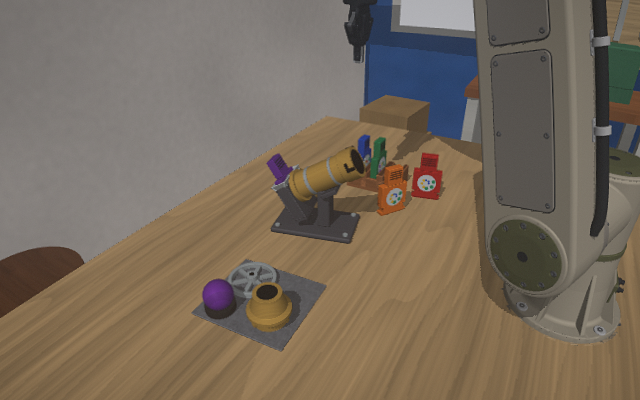

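View pics/t21.png

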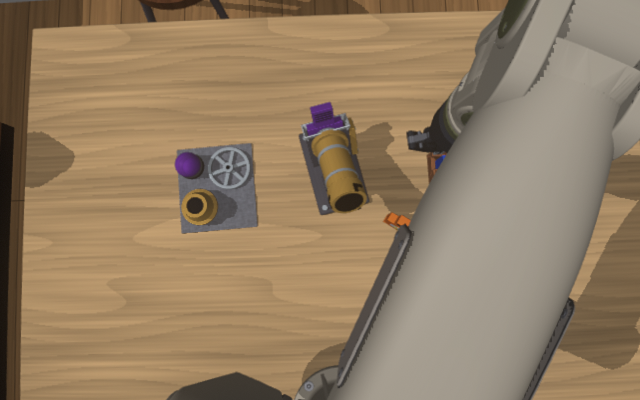

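The side picture shows violet caught in the bay (tab at about 280,165). Blue and green stand upright in the rack (364,150 and 378,157), the pad fittings are where they were, and the arm is clear.

Run:
```python
from h import *
print(order.hand_in(), env.get_state()['clock'])
```

```text
the job is handed in; nothing more can be done
the job is handed in; nothing more can be done
```

The swap is done and handed in at about 36 s, but one force reading early in the run went over the 120 N limit and may fail the job.

**What I did**
- I pressed the blue cell about 11 mm until it popped out. I then drew it out along the slot and stood it in the rack's empty +x slot.
- I slid the violet cell from the rack's -x slot into the bay and let go of it on the popped-out ejector. I pressed it about 10 to 11 mm past caught with closed fingers, eased back and moved the arm clear.

**Last checks**
- **Violet cell:** it sits within about 0.5 mm of the height at which the blue cell was held at the start. The contact force had dropped to about zero, so the catch holds it.
- **Blue cell:** it stands upright on the slot floor, at about x 0.562, y -0.275, z 0.008.
- **Green cell, pad fittings and look-alikes:** they appear unmoved in the side picture. The numeric re-measurement of the green cell and the fittings did not run, because the arm hid the rack from the top camera. That check is by eye only.

**What went wrong**
- **Force reading:** at 3.05 s I commanded a tilt beyond the arm's reach. Joints 3 and 4 ran to their limits, and the wrist force briefly read about 180 N (165 N in x, 70 N in z). The pictures showed the tool touching nothing, and the reading cleared within the next step.
- **Joint 3 range:** joint 3 read 1.265 rad against its stated limit of 1.26, then and again at 8.0 s. The wrist force at 8.0 s was about 33 N.
- After 3.05 s I worked out the arm's geometry. After 8.0 s I checked the planned moves against the joint ranges, and no later reading came near a limit.

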